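Clip a rinsed coupon into the blow-off stand with sprung tongs

TASK

Take the sprung tongs from their stand and, squeezing gently (about 4 N at the tips, it is brittle), draw the copper-coloured coupon out of the bottom of its deep, narrow dip basket, then push it down into the sprung clip of the blow-off stand until it is fully home on the seat, pressing it home by feel with about 11 N before you let go. Stand the tongs back in their stand. Never touch the coupon with the gripper itself, and leave the dark coupon, both baskets and everything else on the bench where they are.

Things in the scene. Friction and masses are not known exactly. Their poses are not given: they have to be found in the camera images.
- tongs: Sprung tongs, 147 mm long, 64 g, upright in their stand. Origin midway between the tips, level with their lower ends; z up the tongs to the blue bow block (14 x 18 mm, z 133 to 147 mm); the arms close along y, mirror images. Hinges at z 140 mm. At rest 30 mm wide outside at the tips; below the finger plates the arms are 12 mm wide in x or less.
- tongs_grip (a point): Where to squeeze the tongs: midway between the two blue finger plates, 105 mm above the tongs' tips, same axes. The plates reach 18 mm up and down from here, are 18 mm wide in x and measure 29 mm over their outer faces at rest, 25 mm when shut on the coupon. Squeezed here each needs 5 N before its arm starts to close (3.5 N at their lower end), 7.5 N (5 N) when the tips meet the coupon; about a quarter of the force beyond reaches the tip.
- tong_left: Arm of the tongs on their +y side; origin on its hinge (tongs z 140, y +5 mm). At rest it leans out 0.058 rad. Tip: white pad 10 mm wide (x), 4 mm thick, tongs z 0 to 14 mm; above it (z 14 to 17 mm) a stop ledge projects 2 mm further in. At rest the pads are 21 mm apart; shut on the coupon they are parallel, 5 mm apart, with the ledges 1 mm apart above its top edge, so that they can push it down.
- tong_right: The other arm of the tongs, on their -y side, the mirror image; origin on its hinge (tongs z 140 mm, y -5 mm).
- coupon: Copper-faced ceramic coupon, a plate 20 mm wide (x), 5 mm thick (y) and 30 mm tall (z), about 12 g; origin at the centre of its underside. It stands upright at the bottom of its basket between two ribs 9 mm high.
- coupon_dark: Dark grey coupon of the same size in the other basket, to be left alone; origin at the centre of its underside.
- basket: Clear dip basket that holds the copper coupon: outside 38 x 52 x 88 mm (x, y, z), loose, 0.25 kg. Origin at the centre of its underside. Pocket 32 x 46 mm, open at the top, its floor 4 mm up; the coupon stands at its middle, its thickness along the basket's y.
- basket_b: Identical dip basket with the dark coupon, to be left alone; origin at the centre of its underside.
- stand: White tongs stand, fixed, base 75 x 95 mm, 70 mm high; origin at the centre of its underside. Its well (17 mm in x, 36 mm in y, open at the top) has its floor 8 mm up; the tongs stand in it on their tips, their y along the stand's y.
- clip: Blow-off stand, fixed: steel base 100 x 100 x 12 mm, in its middle a blue block 48 mm high with the sprung clip. Origin at the centre of its underside. The slot takes the coupon upright, width along x (slot 23.6 mm long), thickness along y. Two steel jaws spring together along y: 2.4 mm apart at rest, parallel up to z 46 mm, flaring to 9 mm apart at z 53 mm.
- clip_seat (a point): Centre of the seat (slot floor), 40 mm above the bench, where the centre of the coupon's underside belongs; axes as the blow-off stand. Wedging the jaws apart (underside 9 to 5 mm above the seat) takes 5 to 9 N of push, sliding on down 2 to 4 N, then it stops dead, its top edge at 70 mm; pressed on, it first slips up between the tong pads, at 4 to 7 N, until the ledges bear on it and the push rises.
- air_gun: Grey air gun lying on its side on the deck, about 200 x 150 x 25 mm; bystander, origin under its body.
- rinse_bottle: White rinse bottle with a red cap, 60 mm across, 120 mm tall; bystander, origin at the centre of its underside.
- beaker: Glass beaker, 66 mm across, 70 mm tall; bystander, origin at the centre of its underside.
- drain_plug: White drain plug with a stem, 38 mm across, 45 mm tall; bystander, origin at the centre of its underside.
There are look-alikes about, which are no part of the job. There is more than one size of the tongs; the job needs the smaller. Leave any yellow look-alike of the basket alone.

How it is judged:
By the outcome, as a careful person would: the job done as asked, in the order asked, and still so for the second after the job is handed in, with the robot touching nothing.
It also fails if it takes over 72 s, if anything falls off the work surface, if the arm or the gripper's body presses on something with over 40 N, if the wrist force passes 120 N, or if a joint passes its speed limit or range.

ROBOT

A 7-joint arm with a two-finger parallel gripper is mounted at the origin on the work surface. World frame = base frame: x ahead of the robot, y to its left, z up, the work surface at z = 0. Lengths are in mm, angles in rad, forces in N, time in s.
With the tool pointing down it reaches from about 400 to 875 mm from the base axis. Payload 4.4 kg.
Tool frame: the origin (TCP) lies between the finger pads; the fingertips stand ctrl.finger_overhang ahead of it and the grasp point (between the pads) lies 11 mm behind it (ctrl.finger_overhang is the distance from the TCP to the fingertips, in mm); z points along the fingers, y is the direction in which the jaws open and shut (so a half turn about z gives the same grasp; the last joint's range is limited). The gripper opens to 85 mm and grips with 20 to 120 N. Pads are 22 mm wide; open, the fingers measure 114 mm over their backs; the gripper's body (76 mm by 85 mm) begins 54 mm behind the grasp point. The pads swing forward as they close: fully open they stand 13 mm farther back than shut.
Start: joints at [1.169, 0.628, 0.038, 1.517, -0.027, 0.996, -0.02], TCP at [214.219, -613.7, 239.313] pointing down, gripper open.
Joint ranges: [-3.06, 3.06], [-0.37, 2.12], [-1.25, 1.32], [0.18, 2.47], [-1.1, 4.24], [0.23, 1.98], [-2.94, 2.94]. Speed limits (rad/s): [2.57, 2.57, 3.14, 3.14, 3.14, 3.14, 3.14].

INTERFACE

Orientations are given as [roll, pitch, yaw] about the fixed x, y, z axes, in that order (R = Rz(yaw) Ry(pitch) Rx(roll)).
In Python, from cell import ctrl gives the robot as it stands. The module is installed in compiled form; this text tells all that it offers.
- The arm moves only by the tool step_arm, never from a script. Its argument "deltas" is a list that holds one entry, the list of rows, each a list of 7 numbers: the opening, from 0 (shut) to 1 (fully open), then the shift along the world's x, y, z in mm, then the turn, a rotation vector about the world's x, y, z in rad. In form: [[[grip, tx, ty, tz, rx, ry, rz], ...]]. A call has 1 to 10 rows; each row shifts and turns the commanded pose from where the row before left it; what a row does not reach is not made up. A row lasts 1/12 s, in which the tool goes at most 41.7 mm and 7.16 degrees, less where a joint would pass 70% of its speed; a pose out of reach is approached as far as the arm can. A call is refused whole if a number of a shift passes 41.7 or a number of a turn 0.125, either way. A call with a gripper value outside its range is refused whole. The fingers move at their own pace and stop on an object; the grip force is fixed at half the most. Time passes only in rows, so rows that do not move let the fingers close. It gives the time, the measured TCP pose, the force and the opening at its end, in the units of the state.
- ctrl.read_state(): the state, without advancing time (a new reading comes with each control period).
- ctrl.get_image(name): name is "scene" or "top" or "wrist"; returns (picture, depth): 384x512x3 uint8, red, green, blue; 384x512 float32, mm along the optical axis (not along the pixel's ray), 0 where there is no reading.
- ctrl.camera_info(name): a dict with "intrinsics" (3x3 intrinsics, pixels), "rvec" (rotation vector, rad) and "tvec" (3), from world to camera coordinates, as OpenCV has them. Camera axes: x right, y down, z forward; pixel columns grow to the right and rows downward; lengths in mm; the calibration is good to about 2 mm. A picture is of the moment at which its call begins: read the wrist's pose just before it. camera_info takes no time and is no camera call; for the wrist camera it gives the pose at the moment of the call.
- ctrl.finish_job(): hands the job in, once; it reports no verdict.
The state is a dict: "clock": time; "qpos": joint angles; "qd": joint speeds; "tau": joint torques, N m; "eef_pos": TCP position; "tool_rot": TCP orientation; "force": force on the tool from outside, world axes, zero at the start; "torque": the same for the moment, N m; "width": finger opening in mm.
Only numpy, scipy, OpenCV 4.12 (cv2) and the standard library are available. Lean on these libraries where they do the work, as an engineer would, in place of code of your own. Each camera call takes 0.05 s, during which the arm holds its last target.

## Working session

There is one attempt and no reset: what is moved stays moved. The work goes in short steps, Python scripts to look and compute and a tool call to move; the robot and the scene stay as the last step left them, time stands still between calls to the robot, and variables do not carry over. Pictures are saved under pics/ and viewed, and the job is handed in when it is done.

Besides the shell and the picture viewer there is one more tool, called after ">>>" as name([rows], argument=value, ...), one row to a line, values as JSON. step_arm: Moves the arm, as the interface text tells. Its arguments: {"type":"object","properties":{"deltas":{"type":"array"}},"required":["deltas"]}

```bash
ls; mkdir -p pics; cat > h.py <<'E'
import numpy as np, cv2
from cell import ctrl
def K(n):
    c=ctrl.camera_info(n); return np.array(c["intrinsics"],float),cv2.Rodrigues(np.array(c["rvec"],float))[0],np.array(c["tvec"],float).ravel()
def snap(n,tag):
    c=K(n); im,d=ctrl.get_image(n); cv2.imwrite(f"pics/{tag}.png",im[:,:,::-1]); np.savez(f"pics/{tag}.npz",im=im,d=d,K=c[0],R=c[1],t=c[2]); return im,d
def load(tag):
    return np.load(f"pics/{tag}.npz")
def pt(z,u,v,dep=None):
    d=z["d"][int(v),int(u)] if dep is None else dep
    p=np.linalg.inv(z["K"])@[u,v,1]*d
    return z["R"].T@(p-z["t"])
def ray(z,u,v,h):
    p=z["R"].T@(np.linalg.inv(z["K"])@[u,v,1]); c=-z["R"].T@z["t"]
    return c+p*(h-c[2])/p[2]
def proj(z,P):
    q=z["K"]@(z["R"]@np.array(P,float)+z["t"]); return q[:2]/q[2]
def cloud(z):
    v,u=np.mgrid[:384,:512]; d=z["d"]
    p=np.stack([u,v,np.ones_like(u)],-1)@np.linalg.inv(z["K"]).T*d[...,None]
    return (p-z["t"])@z["R"]
def crop(tag,u0,v0,u1,v1,s,out):
    im=cv2.imread(f"pics/{tag}.png")[v0:v1,u0:u1]; cv2.imwrite(f"pics/{out}.png",cv2.resize(im,None,fx=s,fy=s,interpolation=cv2.INTER_CUBIC))
E
python3 - <<'E'
from h import *
for n in("scene","top","wrist"): snap(n,n+"0")
s=ctrl.read_state(); print({k:np.round(v,3) for k,v in s.items()}, ctrl.finger_overhang)
for n in("scene","top","wrist"):
    k,R,t=K(n);print(n,k[0,0],-R.T@t,R[2])
E
```

```text
pics
{'clock': np.float64(0.15), 'qpos': array([ 1.169,  0.629,  0.038,  1.518, -0.027,  0.996, -0.02 ]), 'qd': array([ 0.003, -0.004,  0.001, -0.003,  0.001, -0.001,  0.002]), 'tau': array([ 2.0000e-03, -5.6380e+01,  1.2280e+00, -1.9365e+01,  1.1000e-02,
        7.0000e-03, -0.0000e+00]), 'eef_pos': array([ 214.059, -613.256,  238.617]), 'tool_rot': array([-3.14 , -0.   ,  0.336]), 'force': array([-0.219,  0.595,  0.17 ]), 'torque': array([ 0.009,  0.003, -0.001]), 'width': np.float64(85.42)} 8.0
scene 365.9156378414667 [1169.48196467  165.38095202  799.01235808] [-0.66097848 -0.14819491 -0.73562607]
top 349.27029605107475 [ 464.7991211    18.46070861 1135.8102494 ] [ 0.08370259 -0.00702579 -0.99646601]
wrist 335.9799374686563 [ 285.71851027 -588.47752001  372.26651783] [-0.28434078 -0.09688003 -0.9538158 ]
```

View pics/scene0.png

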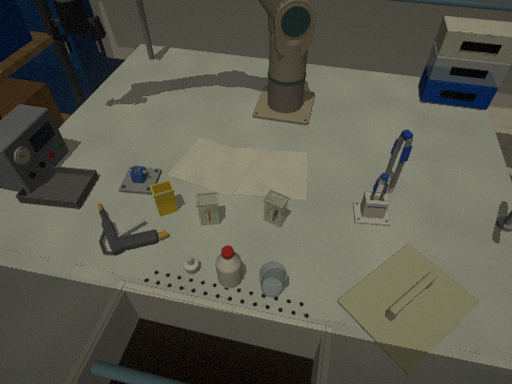

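View pics/top0.png

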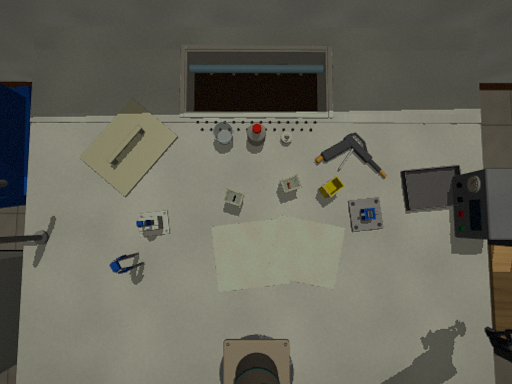

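View pics/wrist0.png

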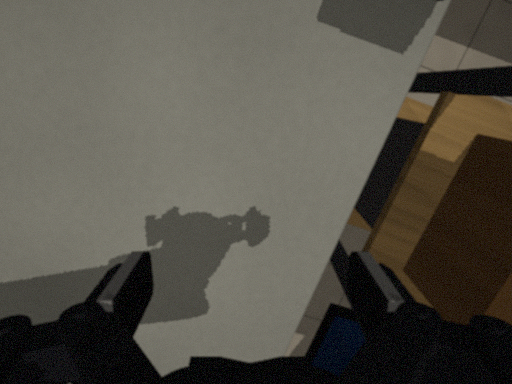

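```bash
python3 - <<'E'
from h import *
crop("top0",90,190,190,290,6,"c1"); crop("top0",210,160,400,240,4,"c2"); crop("scene0",330,110,430,230,5,"c3"); crop("scene0",110,150,300,240,4,"c4")
E
```

```text
(no output)
```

View pics/c1.png

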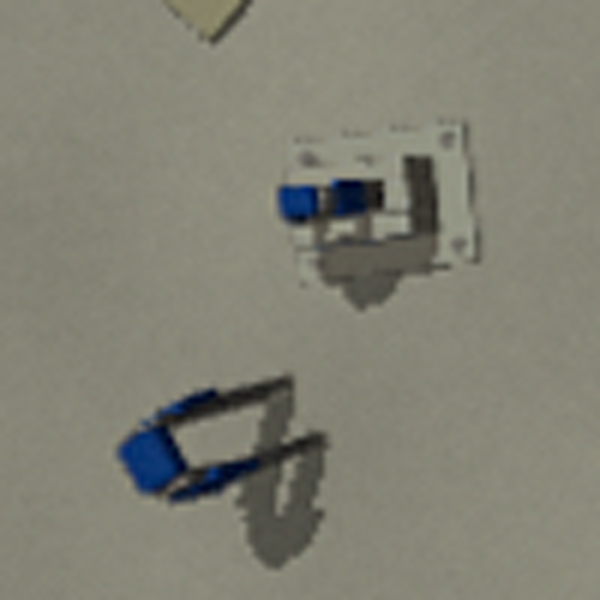

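View pics/c2.png

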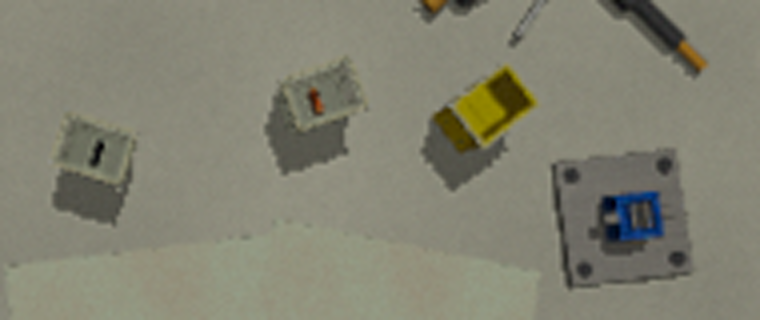

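View pics/c3.png

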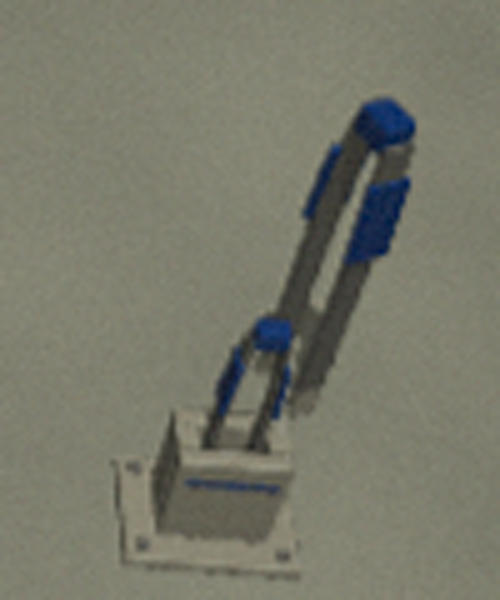

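View pics/c4.png

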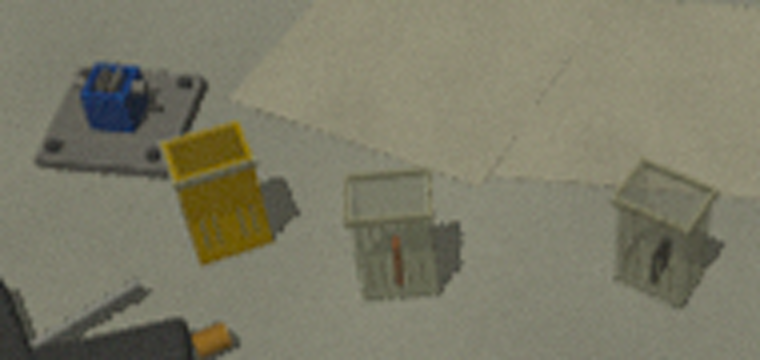

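```bash
python3 - <<'E'
from h import *
for tag in("top0","scene0"):
    z=load(tag);P=cloud(z);im=z["im"].astype(int)
    np.set_printoptions(precision=1,suppress=True)
    def rep(name,m):
        q=P[m&(z["d"]>0)]
        if len(q)>5: print(tag,name,len(q),"mean",q.mean(0),"min",np.percentile(q,3,0),"max",np.percentile(q,97,0))
    blue=(im[...,2]>im[...,0]+40)&(im[...,2]>60)
    u=np.arange(512)[None,:]+0*im[...,0]; v=np.arange(384)[:,None]+0*im[...,0]
    n,l,st,ce=cv2.connectedComponentsWithStats(blue.astype(np.uint8))
    for i in range(1,n):
        if st[i,4]>15: rep(f"blue {ce[i]}",l==i)
    red=(im[...,0]>im[...,1]+40)
    n,l,st,ce=cv2.connectedComponentsWithStats(red.astype(np.uint8))
    for i in range(1,n):
        if st[i,4]>5: rep(f"red {ce[i]}",l==i)
    print(P[300,256], "bench")
z=load("top0")
for u,v in((236,193),(290,186),(332,187),(365,230)): print(u,v,pt(z,u,v))
E
```

```text
top0 blue [ 25.2 130. ] 462 mean [ 882.3 1034.1 -417.8] min [ 614.2 1016.9 -426.3] max [1079.3 1087.  -412.6]
top0 blue [369.1 213.5] 85 mean [ 492.9 -353.2   44. ] min [ 475.8 -375.4   14. ] max [ 510.2 -336.4   50.8]
top0 blue [139.4 222.9] 29 mean [464.  328.5 153.7] min [458.2 321.8 148. ] max [469.4 335.8 156.7]
top0 blue [114.4 266.2] 70 mean [351.8 372.7 209.9] min [339.7 363.3 204.8] max [362.7 383.  213.9]
top0 red [256.4 127.8] 69 mean [745.5   0.2 117.8] min [733.  -11.1  92. ] max [756.9  10.5 122.9]
top0 red [382.8 173.1] 8 mean [ 624.5 -410.9   15.8] min [ 618.1 -417.6   13.6] max [ 630.6 -405.1   18. ]
top0 red [288.7 184.7] 7 mean [ 585.2 -104.1   28.5] min [ 578.2 -109.2   14.2] max [ 592.9 -101.4   32.9]
top0 red [461.2 213.4] 23 mean [ 492.8 -635.    56.5] min [ 484.9 -639.6   50.5] max [ 500.5 -630.9   61.5]
[219.5   0.3   0.4] bench
scene0 blue [458.3  93.5] 1150 mean [-141.3  620.    55.1] min [-146.2  506.3   10.3] max [-135.8  731.1   94.1]
scene0 blue [407.5 134. ] 62 mean [357.7 373.8 208.8] min [345.1 363.3 201.3] max [367.2 384.8 213.4]
scene0 blue [394.2 145.5] 17 mean [342.8 355.6 154. ] min [340.2 353.7 130.2] max [346.  357.  176.9]
scene0 blue [405.4 153.4] 110 mean [368.5 384.  153.6] min [361.3 374.3 128.8] max [374.4 394.  176.5]
scene0 blue [136.8 175.3] 118 mean [ 507.1 -350.5   37.5] min [ 481.3 -368.    15.5] max [ 514.3 -336.6   50. ]
scene0 blue [384.3 176.5] 38 mean [468.1 329.7 151.7] min [460.8 322.9 144.6] max [472.6 336.3 155.9]
scene0 red [ 50.1 153.9] 20 mean [ 497.7 -635.    54.5] min [ 490.1 -640.    46.5] max [ 503.7 -631.5   60.1]
scene0 red [227.  251.8] 132 mean [750.6   1.2 117.8] min [737.4 -10.7 106.9] max [760.5  12.4 121.5]
[791.4  76.3   3.6] bench
236 193 [556.9  63.1  49. ]
290 186 [ 582.9 -110.1   10.9]
332 187 [ 580.2 -247.5    6. ]
365 230 [ 440.8 -352.9    1.6]
```

>>> step_arm([
  [[1,28,26,4,0,0,-0.034],[1,28,26,4,0,0,-0.034],[1,28,26,4,0,0,-0.034],[1,28,26,4,0,0,-0.034],[1,28,26,4,0,0,-0.034],[1,28,26,4,0,0,-0.034],[1,28,26,4,0,0,-0.034],[1,28,26,4,0,0,-0.034],[1,28,26,4,0,0,-0.034],[1,28,26,4,0,0,-0.03]],
])

```text
clock: 0.98
eef_pos: [495.2, -352.1, 279.3]
tool_rot: [-3.141, 0.0, -0.002]
force: [0.6, 0.0, 0.3]
width: 85.3
```

```bash
python3 - <<'E'
from h import *
snap("wrist","w1")
E
```

```text
(no output)
```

View pics/w1.png

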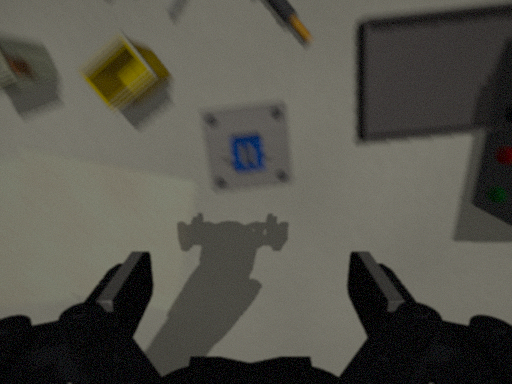

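>>> step_arm([
  [[1,10,0,-35,0,0,0],[1,0,0,-35,0,0,0],[1,0,0,0,0,0,0],[1,0,0,0,0,0,0],[1,0,0,0,0,0,0]],
])

```text
clock: 1.45
eef_pos: [504.3, -354.8, 210.6]
tool_rot: [3.141, -0.001, -0.001]
force: [-0.2, 0.1, 0.1]
width: 85.0
```

```bash
python3 - <<'E'
from h import *
snap("wrist","w2"); crop("w2",160,80,320,200,5,"c5")
E
```

```text
(no output)
```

View pics/c5.png

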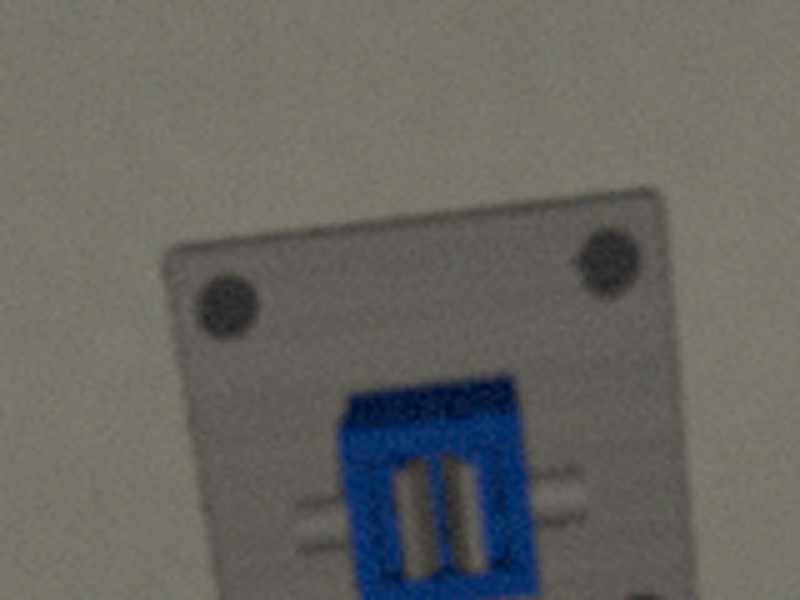

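```bash
python3 - <<'E'
from h import *
crop("w2",180,120,320,225,5,"c6")
E
```

```text
(no output)
```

View pics/c6.png

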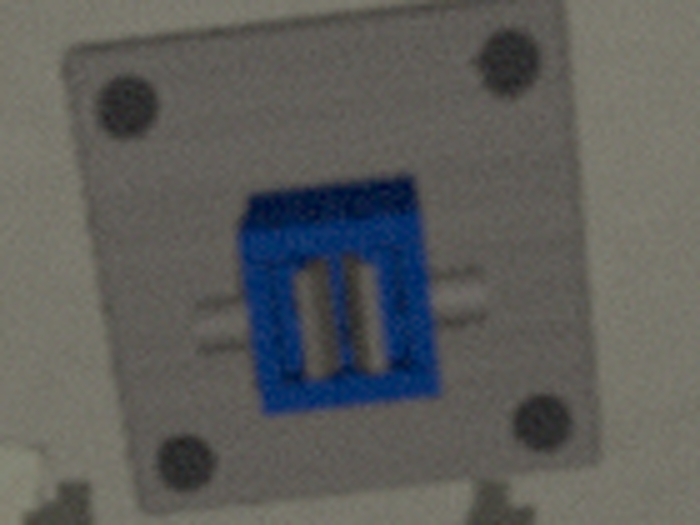

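```bash
python3 - <<'E'
from h import *
np.set_printoptions(precision=2,suppress=True)
z=load("w2")
def c(x,y): return x/5+180-.4,y/5+120-.4
H=[ray(z,*c(*p),12) for p in((127,105),(510,62),(543,422),(186,462))]
for h in H: print(h)
m=np.mean(H,0);print("centre",m,[np.linalg.norm(H[i]-H[(i+1)%4]) for i in range(4)])
yv=(H[0]-H[1])+(H[3]-H[2]); xv=(H[0]-H[3])+(H[1]-H[2]); print(np.arctan2(-yv[0],yv[1]),np.arctan2(xv[1],xv[0]))
B=[ray(z,*c(*p),48) for p in((243,235),(420,212),(440,393),(263,412))];print(B,np.mean(B,0))
J=[ray(z,*c(*p),53) for p in((338,258),(350,375))];print(J,np.mean(J,0))
print(pt(z,*map(round,c(250,300))),pt(z,*map(round,c(127,300))))
t=load("top0")
for h in H: print(proj(t,h))
E
```

```text
[ 527.69 -310.69   12.  ]
[ 536.03 -386.33   12.  ]
[ 460.89 -395.27   12.  ]
[ 452.05 -320.03   12.  ]
centre [ 494.17 -353.08   12.  ] [np.float64(76.09881559179003), np.float64(75.66399464605948), np.float64(75.76061740104568), np.float64(76.2202530146904)]
0.11340200233505292 0.1205914212976177
[array([ 509.79, -335.49,   48.  ]), array([ 513.98, -367.45,   48.  ]), array([ 479.57, -371.54,   48.  ]), array([ 475.88, -338.52,   48.  ])] [ 494.8  -353.25   48.  ]
[array([ 506.74, -352.69,   53.  ]), array([ 484.76, -354.79,   53.  ])] [ 495.75 -353.74   53.  ]
[ 497.06 -336.84   47.45] [ 486.58 -308.7     9.78]
[352.28 203.  ]
[375.58 200.43]
[379.05 223.76]
[355.75 226.54]
```

>>> step_arm([
  [[1,13,36,12,0,0,0.03],[1,13,36,12,0,0,0.03],[1,13,36,12,0,0,0.03],[1,13,36,10,0,0,0.03],[1,13,36,0,0,0,0.03],[1,13,36,0,0,0,0.03],[1,12,34,0,0,0,0.03],[1,0,0,0,0,0,0],[1,0,0,0,0,0,0],[1,0,0,0,0,0,0]],
])

```text
clock: 2.33
eef_pos: [594.6, -105.0, 257.1]
tool_rot: [3.14, -0.002, 0.209]
force: [-0.1, -0.7, 0.3]
width: 85.4
```

```bash
python3 - <<'E'
from h import *
snap("wrist","w3")
E
```

```text
(no output)
```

View pics/w3.png

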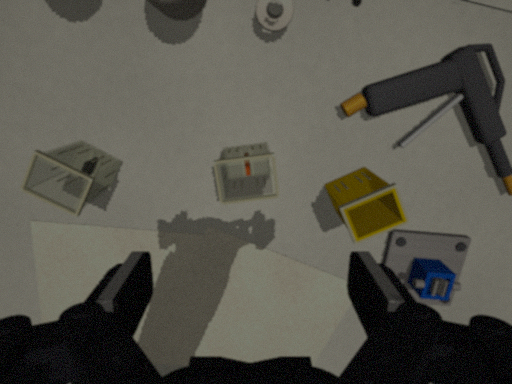

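```bash
python3 - <<'E'
from h import *
crop("w3",200,130,295,210,8,"c7")
E
```

```text
(no output)
```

View pics/c7.png

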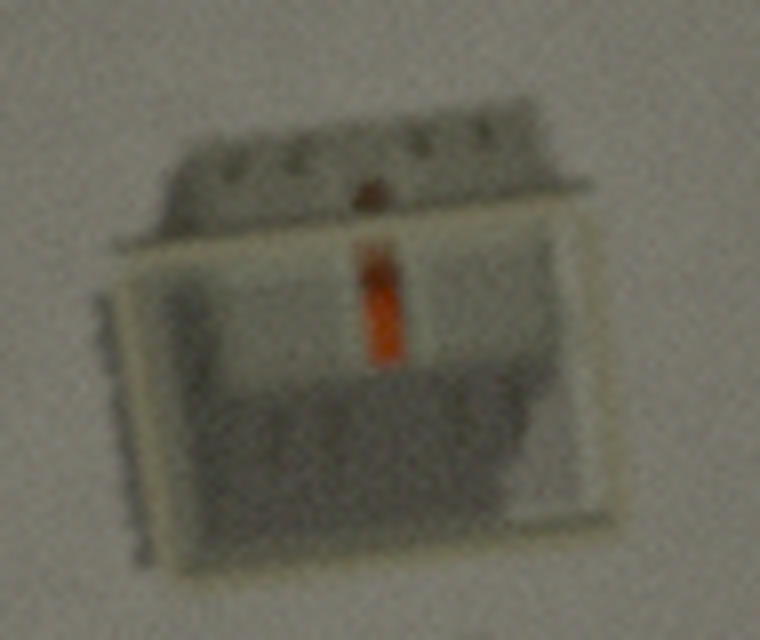

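```bash
python3 - <<'E'
from h import *
np.set_printoptions(precision=2,suppress=True)
z=load("w3")
def c(x,y): return x/8+200-.44,y/8+130-.44
H=[ray(z,*c(*p),88) for p in((117,248),(590,190),(622,522),(168,575))]
for h in H: print(h)
m=np.mean(H,0);print("centre",m,[np.linalg.norm(H[i]-H[(i+1)%4]) for i in range(4)])
yv=(H[0]-H[1])+(H[3]-H[2]); xv=(H[0]-H[3])+(H[1]-H[2]); y1,y2=np.arctan2(-yv[0],yv[1]),np.arctan2(xv[1],xv[0]);print(y1,y2)
for p in((375,240),(378,285),(387,365)): print(ray(z,*c(*p),34))
print(pt(z,*map(round,c(387,350))))
yaw=(y1+y2)/2; x=np.array([np.cos(yaw),np.sin(yaw),0]); y=np.array([-x[1],x[0],0])
im=cv2.imread("pics/c7.png")
m[2]=0
for h,col in((4,(0,255,255)),(34,(255,0,0))):
  for a in(-10,10):
   for b in(-2.5,2.5):
    u=(proj(z,m+a*x+b*y+[0,0,h])-[200,130]+.44)*8; cv2.circle(im,tuple(int(k) for k in u),4,col,-1)
cv2.imwrite("pics/c8.png",im)
E
```

```text
[597.49 -71.19  88.  ]
[ 615.28 -122.81   88.  ]
[ 577.25 -135.57   88.  ]
[559.61 -84.13  88.  ]
centre [ 587.41 -103.43   88.  ] [np.float64(54.596301770028695), np.float64(40.116591691346336), np.float64(54.386618768438375), np.float64(40.034907642803844)]
0.3311336975815151 0.3264360875491359
[ 593.13 -101.9    34.  ]
[ 587.11 -103.57   34.  ]
[ 576.38 -107.07   34.  ]
[ 579.   -106.6    34.74]
```

View pics/c8.png

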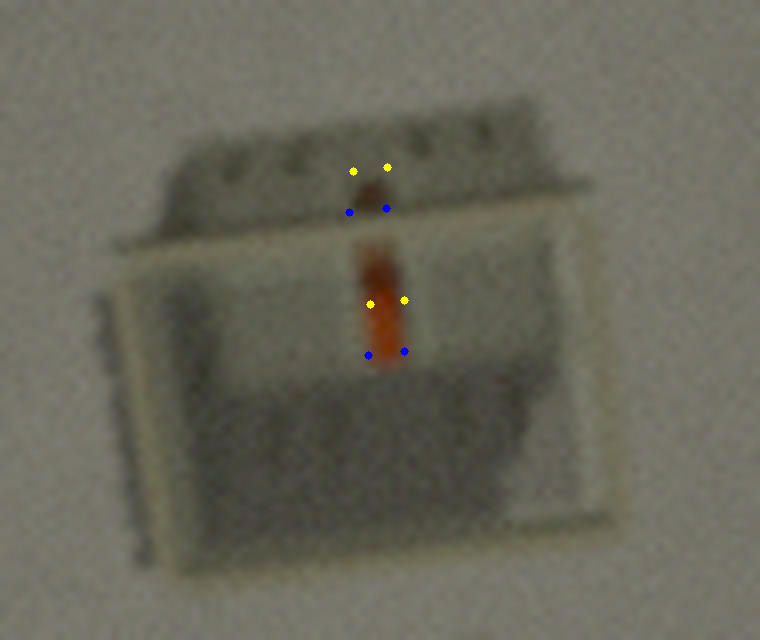

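>>> step_arm([
  [[1,-9,38,0,0,0,-0.01],[1,-9,38,0,0,0,-0.01],[1,-9,38,0,0,0,-0.01],[1,-9,38,0,0,0,-0.01],[1,-9,38,0,0,0,-0.01],[1,-9,38,0,0,0,-0.01],[1,-9,38,0,0,0,-0.01],[1,-9,38,0,0,0,-0.01],[1,-9,38,0,0,0,-0.01],[1,-9,38,0,0,0,-0.01]],
])

```text
clock: 3.22
eef_pos: [504.9, 275.8, 256.2]
tool_rot: [3.141, -0.002, 0.105]
force: [0.8, 0.1, -0.2]
width: 85.2
```

>>> step_arm([
  [[1,-9,38,0,0,0,0],[1,0,10,0,0,0,0],[1,0,0,0,0,0,0],[1,0,0,0,0,0,0],[1,0,0,0,0,0,0]],
])

```text
clock: 3.63
eef_pos: [496.7, 321.2, 255.6]
tool_rot: [3.14, -0.001, 0.106]
force: [-0.4, 0.7, 0.2]
width: 85.1
```

```bash
python3 - <<'E'
from h import *
snap("wrist","w4")
E
```

```text
(no output)
```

View pics/w4.png

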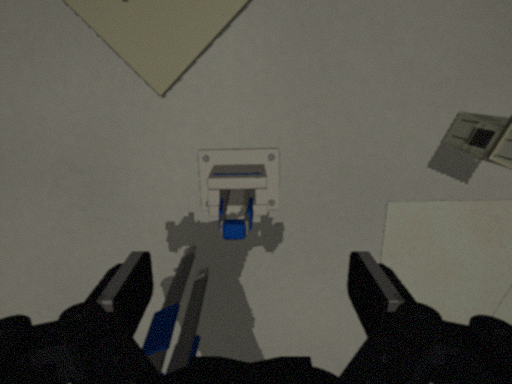

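```bash
python3 - <<'E'
from h import *
crop("w4",190,140,290,245,7,"c9")
E
```

```text
(no output)
```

View pics/c9.png

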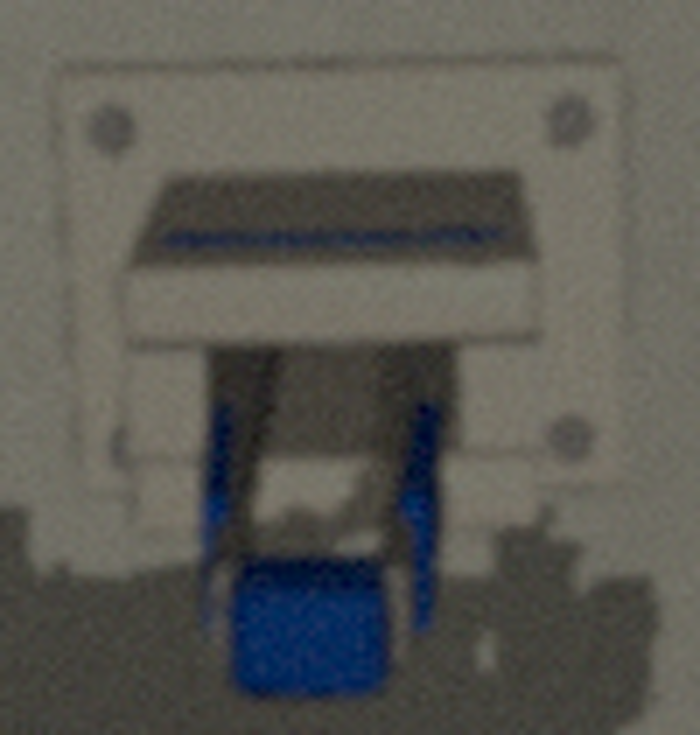

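```bash
python3 - <<'E'
from h import *
np.set_printoptions(precision=2,suppress=True)
z=load("w4")
def c(x,y): return x/7+190-.43,y/7+140-.43
def f(L,h):
    H=[ray(z,*c(*p),h) for p in L]
    print(h,np.array(H),"centre",np.mean(H,0),[round(float(np.linalg.norm(H[i]-H[(i+1)%4])),1) for i in range(4)])
    yv=(H[0]-H[1])+(H[3]-H[2]); xv=(H[0]-H[3])+(H[1]-H[2]); print("yaw",np.arctan2(-yv[0],yv[1]),np.arctan2(xv[1],xv[0]))
f([(232,582),(387,580),(387,690),(240,692)],155)
f([(208,347),(458,345),(458,458),(212,460)],70)
f([(128,270),(537,265),(537,525),(135,530)],70)
f([(55,68),(620,60),(625,480),(85,492)],8)
P=cloud(z)
for p in((310,640),(330,300),(560,300),(310,90),(300,600)): print(P[tuple(map(round,c(*p)))[::-1]])
E
```

```text
155 [[471.46 338.82 155.  ]
 [473.44 322.26 155.  ]
 [460.52 320.95 155.  ]
 [458.6  336.91 155.  ]] centre [466.   329.73 155.  ] [16.7, 13.0, 16.1, 13.0]
yaw 0.11898018545146109 0.12440297862545824
70 [[470.61 348.64  70.  ]
 [474.62 313.35  70.  ]
 [457.66 311.48  70.  ]
 [453.65 346.74  70.  ]] centre [464.14 330.05  70.  ] [35.5, 17.1, 35.5, 17.1]
yaw 0.11319411554222995 0.11065726268506071
70 [[480.74 360.71  70.  ]
 [487.48 303.59  70.  ]
 [448.56 298.91  70.  ]
 [441.67 357.04  70.  ]] centre [464.61 330.06  70.  ] [57.5, 39.2, 58.5, 39.2]
yaw 0.11769225638194204 0.10667148287593958
8 [[495.95 381.03   8.  ]
 [506.94 289.28   8.  ]
 [434.46 278.91   8.  ]
 [422.51 371.55   8.  ]] centre [464.96 330.19   8.  ] [92.4, 73.2, 93.4, 74.1]
yaw 0.1237649745540489 0.13523206489948622
[464.78 329.75 153.26]
[479.55 331.82  69.13]
[465.71 293.51   7.05]
[496.98 339.13   6.86]
[469.53 331.72 153.15]
```

>>> step_arm([
  [[0.6,-16,4,-10,0,0,0.006],[0.6,-15,4,-20,0,0,0.005],[0.6,0,0,-20,0,0,0],[0.6,0,0,-10,0,0,0],[0.6,0,0,0,0,0,0],[0.6,0,0,0,0,0,0]],
])

```text
clock: 4.18
eef_pos: [465.4, 330.9, 195.4]
tool_rot: [3.141, -0.0, 0.118]
force: [0.3, 0.6, 0.2]
width: 50.8
```

>>> step_arm([
  [[0.6,0,-1,-20,0,0,0],[0.6,0,0,-20,0,0,0],[0.6,0,0,-20,0,0,0],[0.6,0,0,-20,0,0,0],[0.5,0,0,-10,0,0,0],[0.42,0,0,-4,0,0,0],[0.42,0,0,0,0,0,0],[0.42,0,0,0,0,0,0]],
])

```text
clock: 4.85
eef_pos: [465.2, 331.6, 102.3]
tool_rot: [-3.141, -0.002, 0.12]
force: [-0.1, -1.1, -0.3]
width: 35.6
```

```bash
python3 - <<'E'
from h import *
snap("wrist","w5")
E
```

```text
(no output)
```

View pics/w5.png

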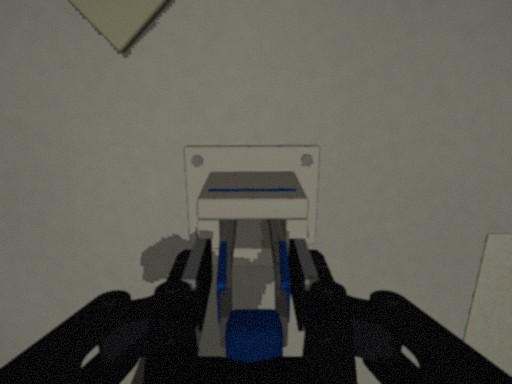

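>>> step_arm([
  [[0.4,0,-1.5,-1,0,0,0],[0.38,0,0,0,0,0,0],[0.36,0,0,0,0,0,0],[0.36,0,0,0,0,0,0]],
])

```text
clock: 5.23
eef_pos: [464.6, 329.9, 100.9]
tool_rot: [-3.141, -0.001, 0.121]
force: [0.1, -0.6, 2.7]
width: 30.8
```

>>> step_arm([
  [[0.345,0,0,0,0,0,0],[0.345,0,0,0,0,0,0],[0.345,0,0,0,0,0,0]],
])

```text
clock: 5.48
eef_pos: [464.8, 330.0, 101.0]
tool_rot: [-3.141, -0.001, 0.121]
force: [0.9, -0.7, 5.9]
width: 29.5
```

>>> step_arm([
  [[0.335,0,0,0,0,0,0],[0.335,0,0,0,0,0,0],[0.335,0,0,0,0,0,0]],
])

```text
clock: 5.73
eef_pos: [464.7, 330.1, 101.0]
tool_rot: [-3.141, -0.001, 0.121]
force: [-0.3, -0.3, 6.4]
width: 28.6
```

>>> step_arm([
  [[0.325,0,0,1,0,0,0],[0.325,0,0,1,0,0,0],[0.32,0,0,2,0,0,0],[0.32,0,0,2,0,0,0],[0.32,0,0,0,0,0,0],[0.32,0,0,0,0,0,0]],
])

```text
clock: 6.23
eef_pos: [464.2, 329.8, 106.3]
tool_rot: [-3.142, -0.0, 0.121]
force: [-0.4, 0.2, -0.1]
width: 27.3
```

>>> step_arm([
  [[0.32,0,0,10,0,0,0],[0.32,0,0,15,0,0,0],[0.32,0,0,18,0,0,0],[0.32,0,0,18,0,0,0],[0.32,0,0,18,0,0,0],[0.32,0,0,15,0,0,0],[0.32,0,0,10,0,0,0],[0.32,0,0,0,0,0,0],[0.32,0,0,0,0,0,0]],
])

```text
clock: 6.98
eef_pos: [464.3, 329.9, 210.7]
tool_rot: [-3.141, -0.001, 0.121]
force: [-0.1, 0.4, -1.2]
width: 27.5
```

```bash
python3 - <<'E'
from h import *
snap("wrist","w6"); snap("scene","s6"); crop("s6",320,90,430,230,5,"c10")
E
```

```text
(no output)
```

View pics/w6.png

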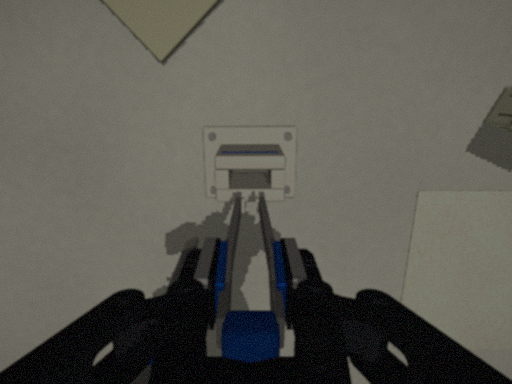

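View pics/c10.png

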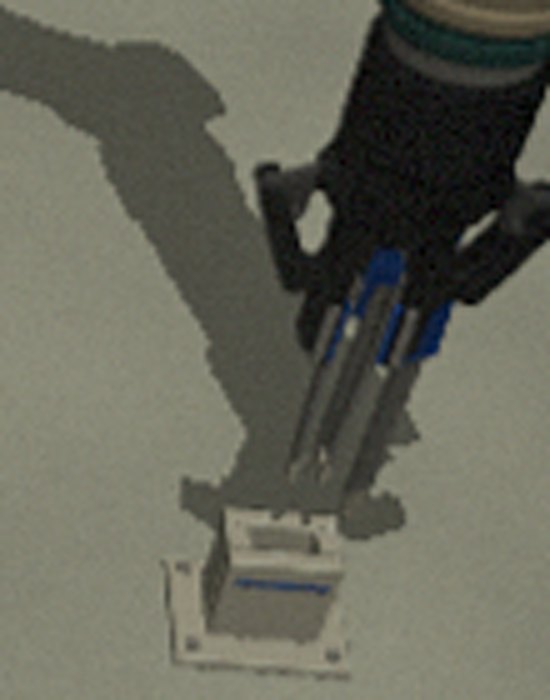

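```bash
python3 - <<'E'
from h import *
crop("w6",205,175,300,250,8,"c11")
E
```

```text
(no output)
```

View pics/c11.png

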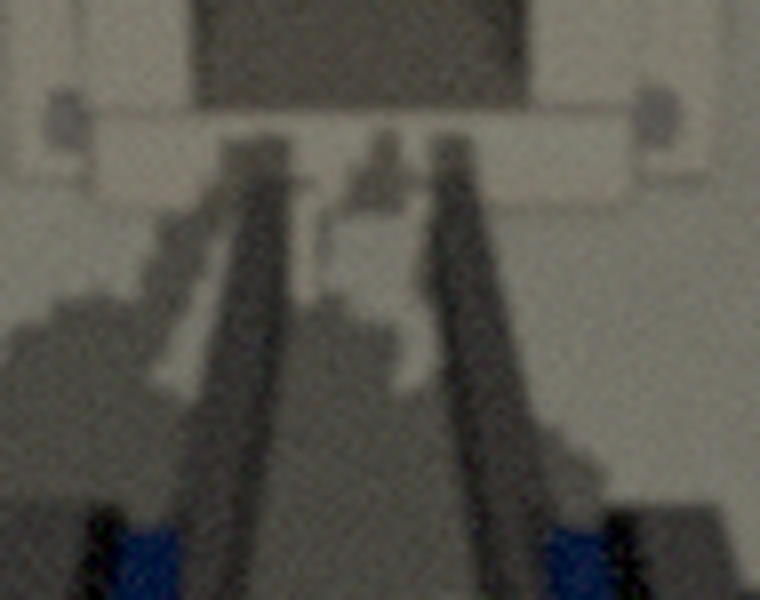

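```bash
python3 - <<'E'
from h import *
np.set_printoptions(precision=2,suppress=True)
z=load("w6")
def c(x,y): return x/8+205-.44,y/8+175-.44
for p in((255,138),(455,138),(349,138),(222,140),(475,140)): print(ray(z,*c(*p),117))
P=cloud(z)
for p in((255,200),(460,200),(255,150),(455,155)): print(P[tuple(map(round,c(*p)))[::-1]])
cp=P[310:355,225:278]; q=cp.reshape(-1,3); print(np.percentile(q,[5,50,95],axis=0))
print(-z["R"].T@z["t"])
E
```

```text
[466.49 339.72 117.  ]
[468.63 322.09 117.  ]
[467.5  331.43 117.  ]
[465.95 342.61 117.  ]
[468.66 320.3  117.  ]
[467.82 339.3  138.49]
[469.71 322.54 138.09]
[467.03 339.9  121.48]
[469.71 322.81 125.58]
[[464.2  322.6  252.37]
 [469.42 329.89 261.54]
 [471.05 337.09 264.06]]
[539.48 338.7  344.41]
```

>>> step_arm([
  [[0.32,3,-12,0,0,0,0.01],[0.32,7,-24,0,0,0,0.015],[0.32,9,-32,0,0,0,0.015],[0.32,9,-32,0,0,0,0.015],[0.32,9,-32,0,0,0,0.015],[0.32,9,-32,0,0,0,0.015],[0.32,9,-32,0,0,0,0.015],[0.32,9,-32,0,0,0,0.015],[0.32,9,-32,0,0,0,0.015],[0.32,9,-32,0,0,0,0.015]],
])

```text
clock: 7.92
eef_pos: [545.7, 36.1, 209.1]
tool_rot: [-3.141, 0.002, 0.267]
force: [-0.3, 0.3, -0.5]
width: 27.5
```

>>> step_arm([
  [[0.32,9,-32,0,0,0,0.015],[0.32,9,-32,0,0,0,0.015],[0.32,9,-32,0,0,0,0.015],[0.32,8,-28,0,0,0,0.015],[0.32,4.5,-18,0,0,0,0.003],[0.32,0,0,0,0,0,0],[0.32,0,0,0,0,0,0],[0.32,0,0,0,0,0,0],[0.32,0,0,0,0,0,0]],
])

```text
clock: 8.67
eef_pos: [585.3, -102.2, 209.8]
tool_rot: [-3.14, 0.001, 0.331]
force: [0.9, 0.2, -0.7]
width: 27.6
```

```bash
python3 - <<'E'
from h import *
s=ctrl.read_state();print(s["eef_pos"],s["tool_rot"])
snap("wrist","w7"); crop("w7",190,140,310,230,6,"c12")
E
```

```text
[ 585.29552578 -102.17991733  209.75159618] [-3.13992667e+00  7.66907736e-04  3.31168599e-01]
```

View pics/c12.png

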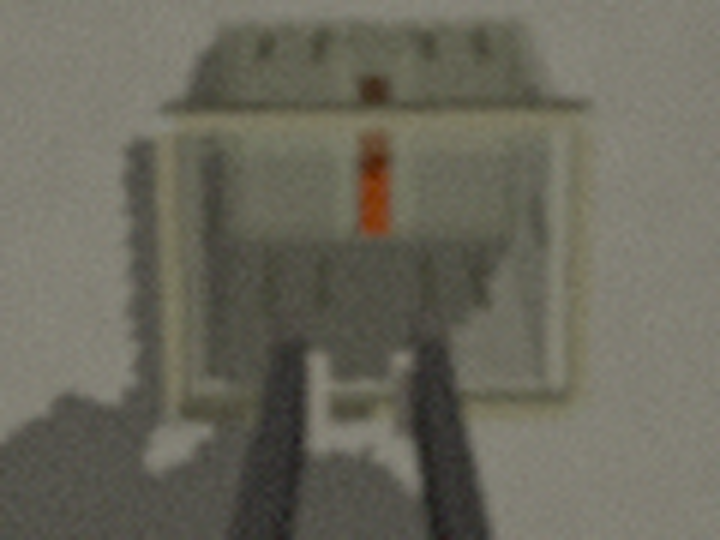

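```bash
python3 - <<'E'
from h import *
np.set_printoptions(precision=2,suppress=True)
z=load("w7")
def c(x,y): return x/6+190-.42,y/6+140-.42
yaw=.331; ex=np.array([np.cos(yaw),np.sin(yaw),0]);ey=np.array([-ex[1],ex[0],0])
T=np.array([585.3,-102.2,0])
for n,p,h in(("tipL",(287,340),116),("tipR",(430,340),116),("inner",(361,345),116),("coup-end",(375,237),34),("rimTL",(162,112),88),("rimTR",(588,108),88),("rimBR",(580,408),88),("rimBL",(172,415),88),("bowtop",None,0)):
    if p is None: continue
    r=ray(z,*c(*p),h); print(n,r,"tool",(r-T)@ex,(r-T)@ey)
crop("w7",190,220,320,384,4,"c13")
E
```

```text
tipL [582.24 -93.52 116.  ] tool -0.07528894867303186 9.204863304781357
tipR [ 587.77 -109.6   116.  ] tool -0.06712742041054681 -7.796938043041386
inner [ 584.51 -102.04  116.  ] tool -0.6982572218118849 0.4062150842385818
coup-end [ 576.18 -107.03   34.  ] tool -10.190201877574967 -1.601771225351692
rimTL [597.19 -70.48  88.  ] tool 21.55051750428595 26.130160375925694
rimTR [ 615.53 -122.23   88.  ] tool 22.085125302703553 -28.764965656370688
rimBR [ 576.69 -135.89   88.  ] tool -19.088751058912127 -29.065080329686815
rimBL [557.8  -84.12  88.  ] tool -20.128476630232452 26.034142755046435
```

View pics/c13.png

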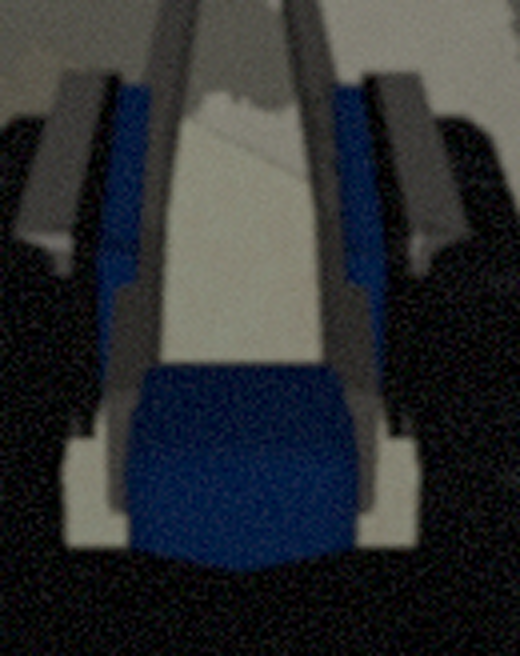

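```bash
python3 - <<'E'
from h import *
np.set_printoptions(precision=1,suppress=True,linewidth=150)
for tag,T,yaw in(("w6",[464.3,329.9,210.7],.121),("w7",[585.3,-102.2,209.8],.331)):
    z=load(tag);P=cloud(z); ex=np.array([np.cos(yaw),np.sin(yaw),0]);ey=np.array([-ex[1],ex[0],0]);ez=np.array([0,0,1.])
    Q=(P-np.array(T))@np.stack([ex,ey,ez]).T
    m=(abs(Q[...,1])<14)&(abs(Q[...,0])<16)&(Q[...,2]>-97)&(Q[...,2]<60)&(z["d"]>0)
    q=Q[m]
    for a in range(-97,60,10):
        for s in(1,-1):
            k=q[(q[:,2]>a)&(q[:,2]<=a+10)&(q[:,1]*s>1)]
            if len(k)>3: print(tag,a,s,len(k),k.mean(0),np.percentile(k,[5,95],axis=0).T.ravel())
E
```

```text
w6 -97 1 16 [  4.1   8.6 -90.4] [  3.5   4.4   6.8  10.3 -92.8 -88.5]
w6 -97 -1 18 [  4.   -7.5 -90.3] [  3.5   4.5  -9.2  -5.8 -93.8 -87.6]
w6 -87 1 49 [  2.2   6.5 -80. ] [ -4.    4.5   4.5   9.7 -85.5 -77.1]
w6 -87 -1 66 [  1.4  -5.6 -79.3] [ -4.8   4.8  -8.9  -3.5 -86.1 -77.1]
w6 -77 1 69 [  1.5   6.9 -73. ] [ -5.    4.9   4.5   9.7 -76.9 -68.8]
w6 -77 -1 66 [  1.6  -6.3 -72.4] [ -5.1   4.9  -9.2  -3.5 -76.9 -67.5]
w6 -67 1 54 [  2.7   7.9 -61.1] [ -4.6   4.9   6.6  10.  -66.6 -57.4]
w6 -67 -1 54 [  2.8  -7.5 -60.7] [ -4.2   4.9  -9.6  -6.3 -66.1 -57.3]
w6 -57 1 60 [  3.    8.2 -51.2] [ -4.3   5.    6.9  10.5 -56.2 -47.4]
w6 -57 -1 61 [  2.8  -7.9 -50.8] [ -5.    4.9 -10.1  -6.6 -56.  -47.5]
w6 -47 1 66 [  3.    8.5 -41.6] [ -4.3   5.    7.1  10.8 -45.9 -38.3]
w6 -47 -1 65 [  3.   -8.3 -41.3] [ -4.3   4.9 -10.6  -6.9 -45.3 -38. ]
w6 -37 1 80 [  3.2   8.9 -31.9] [ -3.9   5.    7.3  11.1 -36.  -27.7]
w6 -37 -1 76 [  3.1  -8.7 -32.3] [ -4.1   4.9 -11.   -7.2 -36.4 -27.9]
w6 -27 1 101 [  2.5   8.9 -21.7] [ -5.    5.1   7.6  11.3 -26.2 -17.6]
w6 -27 -1 105 [  2.5  -8.8 -22. ] [ -4.8  
[... 2572 characters left out ...]
.7   8.1] [ -1.5  10.1 -13.7  -7.8   3.8  12.4]
w7 13 1 279 [ 5.9 10.8 18.4] [-3.1  9.   7.9 13.9 13.9 22.5]
w7 13 -1 285 [  6.1 -10.6  18.2] [ -2.4   9.8 -13.6  -7.5  13.8  22.7]
w7 23 1 482 [ 3.7 11.4 27.8] [-7.5  8.3  7.7 13.9 23.5 31.7]
w7 23 -1 549 [  3.4 -11.4  27.8] [ -8.5   8.5 -13.8  -7.5  23.6  31.8]
w7 33 1 308 [ 5.1  8.  39.1] [ 4.2  6.1  2.3 11.  33.6 42.8]
w7 33 -1 314 [ 5.  -7.8 39.1] [  4.    6.2 -10.8  -2.2  33.5  42.9]
w7 43 1 1152 [ 3.4  5.7 49. ] [-2.7  6.5  1.4 10.4 43.6 52.8]
w7 43 -1 1139 [ 3.5 -5.7 49.1] [ -2.3   6.6 -10.4  -1.5  43.5  52.8]
w7 53 1 187 [ 4.   5.7 54.2] [-1.5 15.8  1.4 13.3 53.  59.3]
w7 53 -1 170 [ 4.3 -6.  54.2] [ -1.7  15.7 -13.4  -1.5  53.   58.3]
```

```bash
python3 - <<'E'
from h import *
np.set_printoptions(precision=1,suppress=True,linewidth=150)
for tag,T,yaw in(("w7",[585.3,-102.2,0],.331),("w3",[594.6,-105,0],.329)):
    z=load(tag);P=cloud(z); ex=np.array([np.cos(yaw),np.sin(yaw),0]);ey=np.array([-ex[1],ex[0],0]);ez=np.array([0,0,1.])
    Q=(P-np.array(T))@np.stack([ex,ey,ez]).T
    im=z["im"].astype(int); org=(im[...,0]>im[...,1]+30)&(im[...,0]>im[...,2]+30)&(abs(Q[...,0])<40)&(abs(Q[...,1])<40)
    q=Q[org];print(q[np.argsort(q[:,2])])
    k=q[(q[:,2]>32)&(q[:,2]<36)]; c=(k.min(0)+k.max(0))/2; print("ctr",c,k.mean(0),(np.array(T)+c[0]*ex+c[1]*ey)[:2])
    m=(abs(Q[...,0])<40)&(abs(Q[...,1])<40)&(abs(Q[...,2]-88)<2)&(z["d"]>0)
    k=Q[m];print("rim",np.percentile(k,[1,99],axis=0),)
E
```

```text
[[-9.9 -3.5 31.2]
 [-4.9 -1.5 31.4]
 [-5.8 -0.6 31.8]
 [-3.8 -0.6 31.8]
 [ 2.1 -0.6 31.8]
 [-1.8 -2.5 32. ]
 [ 2.1 -2.5 32. ]
 [-8.6 -2.5 32.1]
 [-3.7 -3.4 32.3]
 [-3.6 -2.5 32.4]
 [ 2.2 -1.5 32.4]
 [-2.6 -0.6 32.4]
 [-6.6 -1.5 32.5]
 [-0.7 -2.5 32.5]
 [-5.6 -1.5 32.6]
 [-4.6 -2.5 32.6]
 [-7.5 -1.5 32.7]
 [ 1.3 -0.6 32.7]
 [-5.5  0.4 32.7]
 [-2.6 -1.5 32.7]
 [-1.6 -0.6 32.7]
 [ 0.4 -2.5 32.7]
 [-7.5 -2.5 32.7]
 [-8.5  0.4 32.7]
 [-6.5 -0.6 32.8]
 [-2.5 -3.4 32.8]
 [-8.5 -0.6 32.8]
 [-9.4 -0.6 32.9]
 [-1.5 -1.5 32.9]
 [-9.4 -2.5 32.9]
 [-8.4 -3.4 32.9]
 [ 1.4 -1.5 32.9]
 [-1.5  0.4 33. ]
 [-2.5 -2.5 33. ]
 [-0.5 -1.5 33. ]
 [-9.4  0.4 33.1]
 [-2.5  0.4 33.1]
 [-4.4 -3.4 33.2]
 [-3.4  0.4 33.2]
 [-7.4 -0.6 33.2]
 [-8.4 -1.5 33.2]
 [-6.4 -2.5 33.2]
 [-6.3  0.4 33.4]
 [-0.4  0.4 33.4]
 [-7.3  0.4 33.4]
 [ 3.5 -0.6 33.5]
 [ 0.6 -1.5 33.5]
 [ 0.6 -3.4 33.5]
 [-7.3 -3.4 33.6]
 [-0.4 -0.6 33.6]
 [ 1.6 -2.5 33.6]
 [-9.2 -1.5 33.6]
 [-5.2 -3.4 33.7]
 [-4.3  0.4 33.8]
 [-6.2 -3.4 33.9]
 [ 0.7 -0.6 33.9]
 [-1.3 -3.4 33.9]
 [-4.2 -0.6 34.1]
 [-3.2 -1.5 34.1]
 [ 3.6 -2.4 34.2]
 [-0.2 -3.4 34.5]
 [
[... 512 characters left out ...]
2.8]
 [-15.9   2.5  32.9]
 [-11.3   3.   32.9]
 [ -5.7   2.4  33. ]
 [-11.1   4.1  33. ]
 [-14.6   3.4  33.1]
 [-13.6   2.2  33.1]
 [-14.5   4.5  33.1]
 [-11.    5.2  33.1]
 [-10.    4.   33.2]
 [-14.7   2.4  33.2]
 [-15.5   4.7  33.2]
 [ -9.    2.8  33.2]
 [ -8.6   6.   33.3]
 [-12.4   2.1  33.3]
 [ -6.7   2.5  33.4]
 [ -7.6   4.8  33.4]
 [ -7.8   2.6  33.4]
 [ -9.6   6.1  33.5]
 [ -9.7   5.   33.7]
 [-12.    4.2  33.9]
 [-16.5   4.8  33.9]
 [-15.2   5.7  33.9]
 [-13.2   3.3  34. ]
 [-12.1   3.1  34.2]
 [ -5.3   3.4  34.3]
 [-14.    5.6  34.4]
 [ -4.1   3.2  34.5]
 [-15.3   3.5  34.7]]
ctr [-10.6   4.1  33.4] [-11.4   4.   33.3] [ 583.2 -104.6]
rim [[-29.  -23.8  86.1]
 [ 13.8  32.7  88.7]]
```

>>> step_arm([
  [[0.32,1.2,-2.1,0,0,0,0],[0.32,0,0,-8,0,0,0],[0.32,0,0,-12,0,0,0],[0.32,0,0,-12,0,0,0],[0.32,0,0,-12,0,0,0],[0.32,0,0,-12,0,0,0],[0.32,0,0,-9,0,0,0],[0.32,0,0,-5,0,0,0],[0.32,0,0,0,0,0,0],[0.32,0,0,0,0,0,0]],
])

```text
clock: 9.55
eef_pos: [587.0, -106.2, 140.3]
tool_rot: [-3.142, 0.0, 0.329]
force: [-0.4, -0.1, -0.5]
width: 27.3
```

```bash
python3 - <<'E'
from h import *
s=ctrl.read_state();print(s["eef_pos"],s["tool_rot"],s["force"],s["width"])
snap("wrist","w8"); crop("w8",190,150,310,240,6,"c14")
E
```

```text
[ 586.98145391 -106.24417516  140.25303195] [-3.14158148e+00  6.38100837e-05  3.28845513e-01] [-0.4076251  -0.095948   -0.48464334] 27.345643412664337
```

View pics/c14.png

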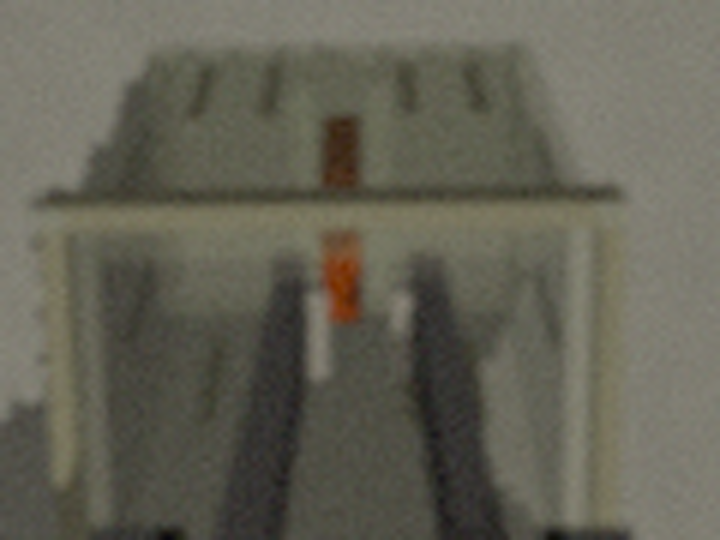

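```bash
cat >> h.py <<'E'
def tips(tag,T,yaw,zc):
    z=load(tag);P=cloud(z); ex=np.array([np.cos(yaw),np.sin(yaw),0]);ey=np.array([-ex[1],ex[0],0]);ez=np.array([0,0,1.])
    Q=(P-np.array(T))@np.stack([ex,ey,ez]).T
    im=z["im"].astype(int); org=(im[...,0]>im[...,1]+30)&(im[...,0]>im[...,2]+30)&(abs(Q[...,0])<40)&(abs(Q[...,1])<40)
    q=Q[org]; k=q[abs(q[:,2]+T[2]-zc)<3]
    if len(k): print("coupon top n",len(k),"lo",np.percentile(k,3,axis=0),"hi",np.percentile(k,97,axis=0),"mean",k.mean(0))
    for a,b in((-96,-90),(-90,-84),(-80,-76),(-66,-60),(-56,-50),(-10,0)):
      for s in(1,-1):
        m=(abs(Q[...,1])<14)&(abs(Q[...,0])<12)&(Q[...,2]>a)&(Q[...,2]<b)&(Q[...,1]*s>1)&(z["d"]>0)&~org
        k=Q[m]
        if len(k)>3: print(a,s,len(k),"x",np.percentile(k[:,0],[3,97]),"y",np.percentile(k[:,1],[3,97]),"zmin",k[:,2].min())
    return ex,ey
E
python3 - <<'E'
from h import *
np.set_printoptions(precision=1,suppress=True)
tips("w8",[587,-106.2,140.3],.329,34)
E
```

```text
coupon top n 60 lo [  -9.7    0.8 -108.4] hi [  -2.1    4.6 -106.2] mean [  -5.6    2.6 -107.2]
-90 1 16 x [3.8 4.3] y [ 6.9 10.4] zmin -89.34382061644527
-90 -1 17 x [3.6 4.4] y [-9.  -5.5] zmin -89.82350632994502
-80 1 58 x [-5.3  4.8] y [4.7 9.5] zmin -79.79967922398313
-80 -1 71 x [-5.8  4.6] y [-8.5 -3.3] zmin -79.56442508006762
-66 1 36 x [-5.8  4.8] y [ 6.8 10.6] zmin -65.58006662805683
-66 -1 27 x [-5.4  5.1] y [-9.5 -5.7] zmin -65.79069882874273
-56 1 40 x [-4.8  4.8] y [ 7.1 10.8] zmin -55.80596695373936
-56 -1 28 x [-4.5  5.1] y [-10.  -6.] zmin -55.885046595879814
-10 1 126 x [-4.8  8.7] y [ 8.4 13.9] zmin -9.99583275884126
-10 -1 133 x [-5.3  9.8] y [-13.6  -7.9] zmin -9.797703748936357
```

>>> step_arm([
  [[0.32,-0.6,1.8,0,0,0,0],[0.32,0,0,-4,0,0,0],[0.32,0,0,-6,0,0,0],[0.32,0,0,-6,0,0,0],[0.32,0,0,-5,0,0,0],[0.32,0,0,-2,0,0,0],[0.32,0,0,0,0,0,0],[0.32,0,0,0,0,0,0],[0.32,0,0,0,0,0,0]],
])

```text
clock: 10.35
eef_pos: [586.5, -104.6, 117.4]
tool_rot: [3.141, -0.0, 0.329]
force: [0.2, -0.6, -0.3]
width: 27.4
```

```bash
python3 - <<'E'
from h import *
np.set_printoptions(precision=1,suppress=True)
s=ctrl.read_state();print(s["eef_pos"],s["tool_rot"],s["force"],s["width"])
snap("wrist","w9"); crop("w9",190,150,310,240,6,"c15")
tips("w9",s["eef_pos"],s["tool_rot"][2],34)
E
```

```text
[ 586.5 -104.6  117.4] [ 3.1 -0.   0.3] [ 0.2 -0.6 -0.3] 27.423987235654735
coupon top n 47 lo [-10.1  -0.7 -85.5] hi [ -4.5   3.2 -83.5] mean [ -7.1   1.3 -84.4]
-90 1 4 x [-9.6 -6.5] y [3.5 3.5] zmin -85.03709042083395
-80 1 16 x [-5.6 -1.8] y [4.7 6.1] zmin -78.01701060631837
-80 -1 23 x [-5.8 -1.9] y [-5.3 -3.3] zmin -77.95051987383066
-66 1 14 x [-5.6  4.1] y [6.8 7.6] zmin -62.094697510268865
-66 -1 7 x [-4.6  3.5] y [-7.  -5.7] zmin -65.84651349826399
-56 1 39 x [-5.5  4.9] y [ 7.1 10.8] zmin -55.73936670558326
-56 -1 28 x [-4.4  4.9] y [-10.1  -6. ] zmin -55.980280983998775
-10 1 121 x [-4.1  8.7] y [ 8.4 13.8] zmin -9.824643894174002
-10 -1 130 x [-4.6  9.8] y [-13.5  -7.8] zmin -9.900534953866739
```

View pics/c15.png

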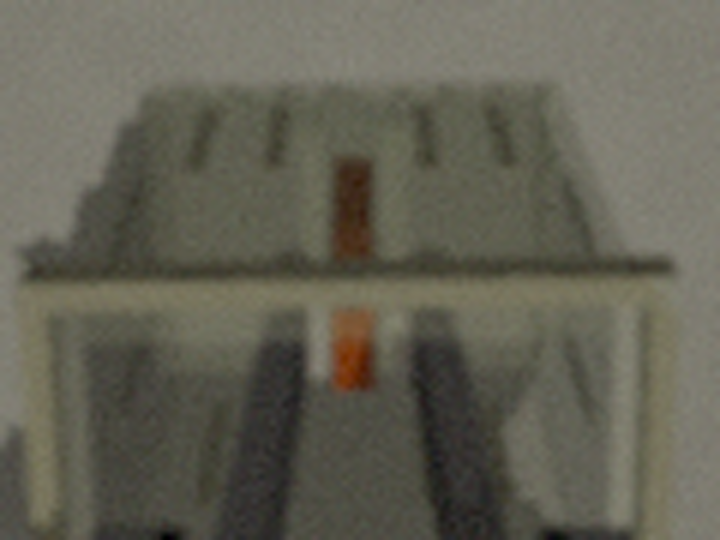

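>>> step_arm([
  [[0.32,-0.2,0.5,-2,0,0,0],[0.31,0,0,0,0,0,0],[0.305,0,0,0,0,0,0],[0.3,0,0,0,0,0,0],[0.3,0,0,0,0,0,0]],
])

```text
clock: 10.82
eef_pos: [586.2, -104.0, 115.4]
tool_rot: [3.142, -0.0, 0.329]
force: [-0.4, -0.1, -0.6]
width: 25.7
```

>>> step_arm([
  [[0.297,0,0,0,0,0,0]],
])

```text
clock: 10.9
eef_pos: [586.1, -104.0, 115.4]
tool_rot: [3.142, -0.0, 0.329]
force: [-0.4, -0.0, -1.1]
width: 25.4
```

>>> step_arm([
  [[0.294,0,0,0,0,0,0]],
])

```text
clock: 10.98
eef_pos: [586.1, -104.0, 115.3]
tool_rot: [3.142, -0.0, 0.329]
force: [0.9, -0.8, -1.5]
width: 25.0
```

>>> step_arm([
  [[0.294,0,0,0,0,0,0]],
])

```text
clock: 11.07
eef_pos: [586.1, -104.0, 115.3]
tool_rot: [3.142, -0.0, 0.329]
force: [0.6, 0.6, -1.0]
width: 25.2
```

>>> step_arm([
  [[0.29,0,0,0,0,0,0],[0.29,0,0,0,0,0,0]],
])

```text
clock: 11.23
eef_pos: [586.1, -104.0, 115.3]
tool_rot: [-3.142, -0.0, 0.329]
force: [-0.7, -0.4, -1.4]
width: 24.9
```

>>> step_arm([
  [[0.285,0,0,0,0,0,0],[0.285,0,0,0,0,0,0]],
])

```text
clock: 11.4
eef_pos: [586.1, -104.0, 115.3]
tool_rot: [-3.142, -0.0, 0.329]
force: [0.2, 0.3, -0.4]
width: 24.4
```

>>> step_arm([
  [[0.285,0,0,0,0,0,0]],
])

```text
clock: 11.48
eef_pos: [586.1, -104.0, 115.4]
tool_rot: [3.142, -0.0, 0.329]
force: [0.4, -0.3, -0.1]
width: 24.7
```

```bash
python3 - <<'E'
from h import *
np.set_printoptions(precision=1,suppress=True)
s=ctrl.read_state();print(s["eef_pos"],s["tool_rot"],s["force"],s["width"])
snap("wrist","w10"); crop("w10",190,150,310,240,6,"c16")
tips("w10",s["eef_pos"],s["tool_rot"][2],34)
E
```

```text
[ 586.1 -104.   115.4] [ 3.1 -0.   0.3] [ 0.4 -0.3 -0.1] 24.721640186613268
coupon top n 7 lo [ -9.3  -1.2 -82.9] hi [ -8.1   1.3 -81.5] mean [ -8.8   0.2 -82.2]
-80 1 14 x [-5.8 -2.5] y [1.4 2.8] zmin -78.55028261566545
-80 -1 9 x [-5.5 -2.9] y [-1.9 -1.3] zmin -77.44455984428652
-66 1 11 x [-5.7  0.8] y [3.8 3.9] zmin -65.50517707406627
-66 -1 14 x [-5.8  2.2] y [-3.1 -3.1] zmin -64.21897875034986
-56 1 27 x [2.4 5.1] y [4.7 8.4] zmin -55.80236401950653
-56 -1 42 x [-5.1  4.9] y [-7.6 -3.5] zmin -55.941201169990904
-10 1 157 x [-5.  10.1] y [ 7.1 13.5] zmin -9.588552982505377
-10 -1 160 x [-4.4 10.2] y [-13.5  -6.4] zmin -9.874607206728115
```

View pics/c16.png

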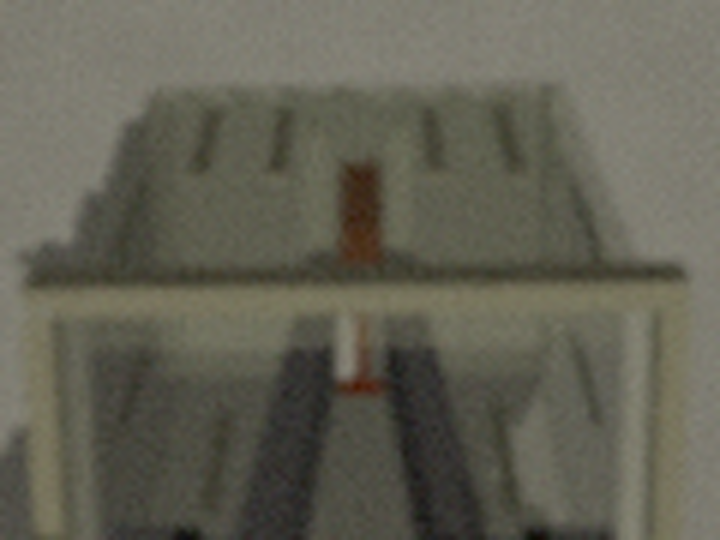

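>>> step_arm([
  [[0.28,0,0,0,0,0,0],[0.28,0,0,0,0,0,0]],
])

```text
clock: 11.7
eef_pos: [586.2, -104.0, 115.4]
tool_rot: [3.142, -0.0, 0.329]
force: [0.1, 0.0, -0.7]
width: 24.6
```

>>> step_arm([
  [[0.28,0,0,0,0,0,0]],
])

```text
clock: 11.78
eef_pos: [586.1, -104.0, 115.4]
tool_rot: [3.142, -0.0, 0.329]
force: [-0.1, 0.9, 0.4]
width: 24.3
```

>>> step_arm([
  [[0.275,0,0,0,0,0,0],[0.275,0,0,0,0,0,0]],
])

```text
clock: 11.95
eef_pos: [586.2, -104.0, 115.4]
tool_rot: [3.142, -0.0, 0.329]
force: [-0.5, -0.4, 0.6]
width: 24.3
```

>>> step_arm([
  [[0.275,0,0,0,0,0,0]],
])

```text
clock: 12.03
eef_pos: [586.2, -104.0, 115.4]
tool_rot: [3.142, -0.0, 0.329]
force: [0.1, 0.1, 0.4]
width: 24.4
```

```bash
python3 - <<'E'
from h import *
np.set_printoptions(precision=1,suppress=True)
s=ctrl.read_state();print(s["eef_pos"],s["tool_rot"],s["force"],s["width"])
snap("wrist","w11"); crop("w11",190,150,310,240,6,"c17")
tips("w11",s["eef_pos"],s["tool_rot"][2],34)
E
```

```text
[ 586.2 -104.   115.4] [ 3.1 -0.   0.3] [0.1 0.1 0.4] 24.418200053531763
coupon top n 7 lo [ -9.5  -1.2 -83.3] hi [ -8.4   2.  -82.1] mean [ -9.1   0.3 -82.6]
-80 1 15 x [-5.5 -2.5] y [1.4 2.7] zmin -78.29043327160448
-80 -1 9 x [-5.9 -2.5] y [-2.  -1.3] zmin -78.26522571744565
-66 1 9 x [-5.6  1.3] y [3.8 3.9] zmin -65.88308248051783
-66 -1 14 x [-5.8  2. ] y [-3.1 -3.1] zmin -64.46846716754655
-56 1 29 x [-0.3  5. ] y [4.7 8.4] zmin -55.434524681522156
-56 -1 43 x [-5.5  4.9] y [-7.5 -3.6] zmin -55.95372941429809
-10 1 164 x [-5.1 10.3] y [ 7.1 13.4] zmin -9.932280871600582
-10 -1 172 x [-4.9 10.4] y [-13.5  -6.5] zmin -9.768622638512696
```

View pics/c17.png

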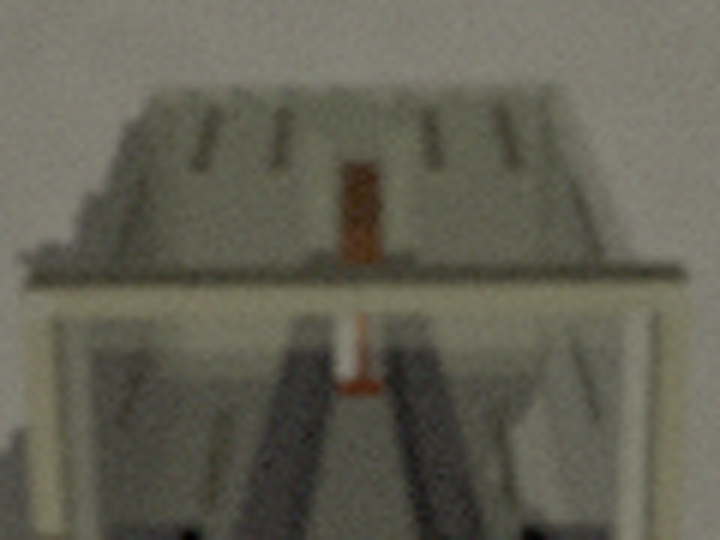

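>>> step_arm([
  [[0.277,0,0,0,0,0,0],[0.277,0,0,2,0,0,0],[0.277,0,0,3,0,0,0],[0.277,0,0,4,0,0,0]],
])

```text
clock: 12.42
eef_pos: [585.9, -104.0, 124.3]
tool_rot: [-3.141, 0.001, 0.329]
force: [-0.3, -0.0, -1.2]
width: 24.3
```

>>> step_arm([
  [[0.277,0,0,4,0,0,0]],
])

```text
clock: 12.5
eef_pos: [586.1, -104.0, 128.7]
tool_rot: [3.142, -0.0, 0.329]
force: [-0.0, -0.3, -1.5]
width: 24.2
```

>>> step_arm([
  [[0.277,0,0,5,0,0,0]],
])

```text
clock: 12.58
eef_pos: [586.1, -104.0, 133.7]
tool_rot: [-3.142, 0.0, 0.329]
force: [1.1, 0.5, -1.0]
width: 24.1
```

>>> step_arm([
  [[0.277,0,0,6,0,0,0],[0.277,0,0,6,0,0,0],[0.277,0,0,4,0,0,0],[0.277,0,0,0,0,0,0],[0.277,0,0,0,0,0,0]],
])

```text
clock: 13.0
eef_pos: [586.3, -104.0, 149.7]
tool_rot: [3.141, -0.001, 0.329]
force: [-0.2, 0.2, -1.1]
width: 24.4
```

```bash
python3 - <<'E'
from h import *
np.set_printoptions(precision=1,suppress=True)
snap("wrist","w12"); crop("w12",190,150,310,240,6,"c18");snap("scene","s12"); crop("s12",170,160,260,240,6,"c19")
E
```

```text
(no output)
```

View pics/c18.png

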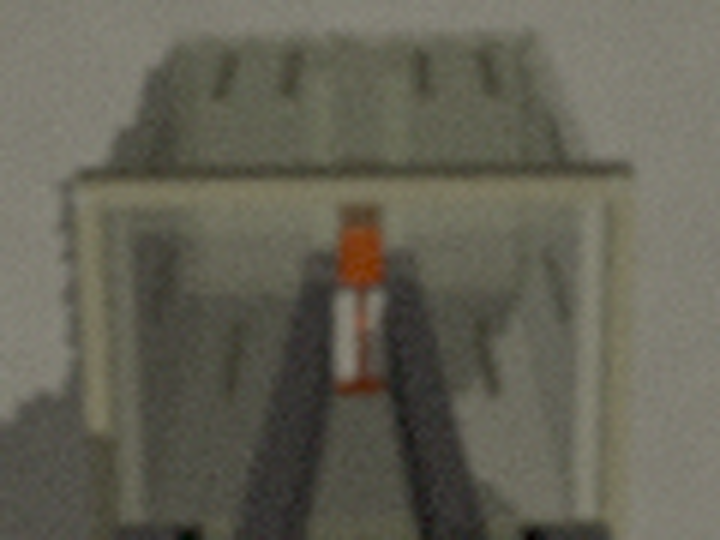

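View pics/c19.png

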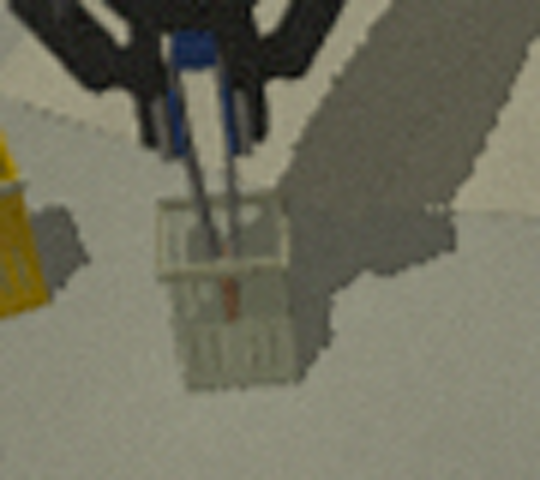

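>>> step_arm([
  [[0.276,0,0,6,0,0,0],[0.276,0,0,12,0,0,0],[0.276,0,0,16,0,0,0],[0.276,0,0,16,0,0,0],[0.276,0,0,12,0,0,0],[0.276,0,0,8,0,0,0]],
])

```text
clock: 13.6
eef_pos: [586.6, -104.1, 220.9]
tool_rot: [3.141, -0.002, 0.329]
force: [0.2, -0.7, -0.2]
width: 24.3
```

>>> step_arm([
  [[0.276,-2,-6,0,0,0,-0.005]],
])

```text
clock: 13.68
eef_pos: [585.6, -108.7, 221.2]
tool_rot: [3.141, -0.004, 0.326]
force: [0.6, 0.3, -0.4]
width: 24.2
```

>>> step_arm([
  [[0.276,-4,-12,0,0,0,-0.01]],
])

```text
clock: 13.77
eef_pos: [580.4, -120.7, 219.3]
tool_rot: [-3.141, -0.001, 0.316]
force: [-0.3, 0.8, -1.9]
width: 24.7
```

>>> step_arm([
  [[0.276,-8,-20,0,0,0,-0.015]],
])

```text
clock: 13.85
eef_pos: [572.0, -140.8, 218.5]
tool_rot: [-3.14, 0.0, 0.301]
force: [0.4, -0.5, -0.9]
width: 24.2
```

>>> step_arm([
  [[0.276,-9,-25,0,0,0,-0.02]],
])

```text
clock: 13.93
eef_pos: [562.1, -166.9, 218.1]
tool_rot: [-3.14, 0.002, 0.28]
force: [-0.4, -1.7, -0.7]
width: 24.2
```

>>> step_arm([
  [[0.276,-9,-25,0,0,0,-0.02]],
])

```text
clock: 14.02
eef_pos: [552.4, -193.7, 218.1]
tool_rot: [-3.141, 0.002, 0.258]
force: [0.3, 0.0, 0.0]
width: 24.2
```

>>> step_arm([
  [[0.276,-9,-25,0,0,0,-0.02]],
])

```text
clock: 14.1
eef_pos: [543.1, -219.2, 218.1]
tool_rot: [-3.141, 0.003, 0.236]
force: [-0.5, -0.1, -0.5]
width: 24.5
```

>>> step_arm([
  [[0.276,-9,-25,0,0,0,-0.02]],
])

```text
clock: 14.18
eef_pos: [533.9, -244.4, 218.1]
tool_rot: [-3.141, 0.003, 0.216]
force: [0.1, -0.3, -0.7]
width: 24.0
```

>>> step_arm([
  [[0.276,-9,-25,0,0,0,-0.02],[0.276,-9,-25,0,0,0,-0.02],[0.276,-9,-22,0,0,0,-0.02],[0.276,-7,-17,0,0,0,-0.02],[0.276,-4,-11,0,0,0,-0.015],[0.276,-1.5,-8,0,0,0,-0.004],[0.276,0,0,0,0,0,0],[0.276,0,0,0,0,0,0],[0.276,0,0,0,0,0,0],[0.276,0,0,0,0,0,0]],
])

```text
clock: 15.02
eef_pos: [497.5, -348.4, 219.2]
tool_rot: [-3.141, -0.0, 0.122]
force: [-0.7, 0.7, -0.8]
width: 24.1
```

```bash
python3 - <<'E'
from h import *
np.set_printoptions(precision=1,suppress=True)
s=ctrl.read_state();print(s["eef_pos"],s["tool_rot"],s["force"],s["width"])
snap("wrist","w13"); crop("w13",170,120,320,230,5,"c20")
ex,ey=tips("w13",s["eef_pos"],s["tool_rot"][2],s["eef_pos"][2]-81)
T=np.array(s["eef_pos"]);T[2]=0
d=np.array([494.5,-353.2,0])-T; print("clip in tool",d@ex,d@ey, "yaw err",.117-s["tool_rot"][2])
E
```

```text
[ 497.5 -348.4  219.2] [-3.1 -0.   0.1] [-0.7  0.7 -0.8] 24.143675952049254
coupon top n 99 lo [ -9.8  -2.1 -83.7] hi [  9.9   2.6 -80.8] mean [  3.5   0.2 -82.3]
-96 1 15 x [ 3.3 10.1] y [2.7 7. ] zmin -94.87757324614026
-96 -1 9 x [4.  4.3] y [-5.7 -3. ] zmin -93.4721272113468
-90 1 16 x [3.8 9.7] y [2.7 6.6] zmin -89.08198284429474
-90 -1 15 x [3.6 7.6] y [-6.  -2.4] zmin -88.93258723112123
-80 1 53 x [-5.5  4.7] y [1.3 5.5] zmin -79.22396790835072
-80 -1 36 x [-5.4  4.9] y [-6.  -1.4] zmin -79.54187064121069
-66 1 34 x [-4.4  5. ] y [3.7 7.4] zmin -65.95901464625345
-66 -1 36 x [-5.6  5.1] y [-6.9 -3.2] zmin -65.83813842347334
-56 1 28 x [2.1 5. ] y [4.6 8.2] zmin -55.807076842913915
-56 -1 39 x [-5.7  4.9] y [-7.7 -3.7] zmin -55.836603492993106
-10 1 160 x [-5.2 10.3] y [ 6.9 13.5] zmin -9.911134762186123
-10 -1 163 x [-4.3 10.3] y [-13.6  -6.7] zmin -9.687178262715634
clip in tool -3.5420482898812566 -4.440490190028639 yaw err -0.005343831007834629
```

View pics/c20.png

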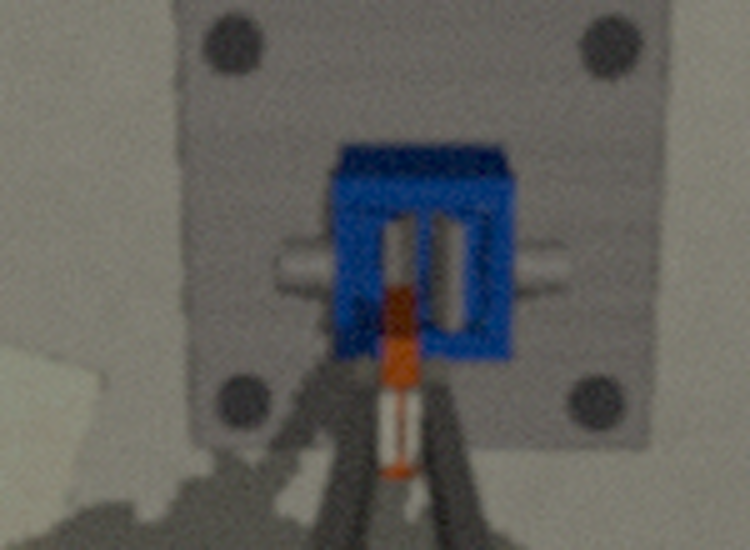

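```bash
python3 - <<'E'
from h import *
np.set_printoptions(precision=2,suppress=True)
z=load("w13")
s=ctrl.read_state();T=np.array(s["eef_pos"]);yaw=s["tool_rot"][2]
print(T,yaw)
ex=np.array([np.cos(yaw),np.sin(yaw),0]);ey=np.array([-ex[1],ex[0],0]);ez=np.array([0,0,1.])
def c(x,y): return x/5+170-.4,y/5+120-.4
H=[ray(z,*c(*p),12) for p in((233,43),(612,45),(597,403),(243,402))]
m=np.mean(H,0);print(m,(m-T)@ex,(m-T)@ey)
yv=(H[0]-H[1])+(H[3]-H[2]); xv=(H[0]-H[3])+(H[1]-H[2]); print(np.arctan2(-yv[0],yv[1]),np.arctan2(xv[1],xv[0]))
B=[ray(z,*c(*p),48) for p in((332,185),(515,180),(513,357),(335,357))];b=np.mean(B,0);print(b,(b-T)@ex,(b-T)@ey)
P=cloud(z);Q=(P-T)@np.stack([ex,ey,ez]).T
im=z["im"].astype(int); org=(im[...,0]>im[...,1]+30)&(im[...,0]>im[...,2]+30)&(Q[...,0]<20)&(Q[...,2]>-125)&(abs(Q[...,1])<20)
q=Q[org]
for a in range(-118,-78,4):
    k=q[(q[:,2]>=a)&(q[:,2]<a+4)]
    if len(k): print(a,len(k),"x",np.percentile(k[:,0],[5,95]),"y",np.percentile(k[:,1],[5,95]))
# jaw tops / gap
v,u=np.mgrid[:384,:512]
m=(Q[...,2]+T[2]>44)&(Q[...,2]+T[2]<56)&(abs(Q[...,0])<40)&(abs(Q[...,1]+4)<15)&~org
st=m&(abs(im[...,2]-im[...,0])<25)
q=Q[st];
for a in np.arange(-16,12,1.): 
    k=q[(q[:,1]>=a)&(q[:,1]<a+1)]
    if len(k)>2: print("jaw y",a,len(k),k[:,2].mean()+T[2],k[:,0].min(),k[:,0].max())
E
```

```text
[ 497.36 -348.57  219.27] 0.12213292142955079
[ 493.95 -352.74   12.  ] -3.8892805608018346 -3.7205189945309507
0.11813233630566639 0.1185888559312644
[ 494.32 -352.81   48.  ] -3.526718646086179 -3.8419707130639047
-114 1 x [9.79 9.79] y [1.66 1.66]
-110 4 x [ 9.62 10.02] y [-0.48  1.53]
-106 6 x [ 9.6  10.02] y [-1.14  1.62]
-102 9 x [ 9.75 10.32] y [-1.3  1.3]
-98 8 x [ 9.64 10.31] y [-1.28  2.03]
-94 11 x [ 9.66 10.13] y [-0.91  2.23]
-90 8 x [ 9.8  10.07] y [-1.01  1.96]
-86 79 x [-9.39 10.1 ] y [-1.9   2.83]
-82 25 x [-6.66  9.36] y [-1.76  2.14]
jaw y -11.0 9 50.83645047756261 -13.664316101719724 -4.9577925989922935
jaw y -10.0 29 51.40157940415358 -13.37651453887624 5.486814598346413
jaw y -9.0 27 51.8653656395725 -13.62542732618199 6.412639132858707
jaw y -8.0 23 50.03226465996855 -13.755098430194662 6.603747065757469
jaw y -7.0 22 48.46943970662045 -13.06226438228068 6.5115875768400535
jaw y -6.0 15 46.678116550854156 -13.147588008434296 1.7127294446129429
jaw y -2.0 14 46.565923677781996 -6.169423109809576 6.212315208976101
jaw y -1.0 14 48.514065081047676 -5.306208611590779 6.326710930842186
jaw y 0.0 13 50.21456540721215 -4.198129561222956 6.542028188152565
jaw y 1.0 13 51.98186378461136 -4.484666546937146 6.0706455897474285
jaw y 2.0 20 51.53662996246649 -4.6759332284054 5.794881793974632
jaw y 3.0 4 51.10034224340771 -4.6981485921243324 -0.13386100701063805
```

>>> step_arm([
  [[0.276,-3.1,-4.3,0,0,0,-0.004],[0.276,0,0,-6,0,0,0],[0.276,0,0,-10,0,0,0],[0.276,0,0,-10,0,0,0],[0.276,0,0,-8,0,0,0],[0.276,0,0,-4,0,0,0],[0.276,0,0,0,0,0,0],[0.276,0,0,0,0,0,0],[0.276,0,0,0,0,0,0]],
])

```text
clock: 15.82
eef_pos: [493.8, -354.5, 181.5]
tool_rot: [3.141, -0.0, 0.116]
force: [-1.3, 0.1, -1.2]
width: 24.5
```

```bash
cat >> h.py <<'E'
def clipview(tag):
    z=load(tag); s=ctrl.read_state();T=np.array(s["eef_pos"]);yaw=s["tool_rot"][2]
    print(T,yaw,s["force"],s["width"])
    ex=np.array([np.cos(yaw),np.sin(yaw),0]);ey=np.array([-ex[1],ex[0],0]);ez=np.array([0,0,1.])
    P=cloud(z);Q=(P-T)@np.stack([ex,ey,ez]).T
    im=z["im"].astype(int); org=(im[...,0]>im[...,1]+30)&(im[...,0]>im[...,2]+30)&(Q[...,0]<20)&(Q[...,2]>-125)&(abs(Q[...,1])<20)
    q=Q[org]
    for a in range(-122,-74,6):
        k=q[(q[:,2]>=a)&(q[:,2]<a+6)]
        if len(k): print("coupon",a,len(k),"x",np.percentile(k[:,0],[5,95]),"y",np.percentile(k[:,1],[5,95]),"z",k[:,2].min(),k[:,2].max())
    m=(Q[...,2]+T[2]>44)&(Q[...,2]+T[2]<56)&(abs(Q[...,0])<40)&(abs(Q[...,1]+0)<15)&~org
    q=Q[m&(abs(im[...,2]-im[...,0])<25)]
    for a in np.arange(-10,10,1.): 
        k=q[(q[:,1]>=a)&(q[:,1]<a+1)]
        if len(k)>2: print("jaw y",a,len(k),k[:,2].mean()+T[2],k[:,0].min(),k[:,0].max())
E
python3 - <<'E'
from h import *
np.set_printoptions(precision=2,suppress=True)
snap("wrist","w14"); crop("w14",170,120,320,230,5,"c21"); clipview("w14")
E
```

```text
[ 493.83 -354.52  181.71] 0.11573418230430943 [-0.63  0.09 -0.31] 24.221700597743478
coupon -116 1 x [9.82 9.82] y [-0.89 -0.89] z -110.18809445311362 -110.18809445311362
coupon -110 10 x [ 9.61 10.03] y [-1.28  1.74] z -109.53219815601736 -104.10219479085212
coupon -104 12 x [ 9.72 10.08] y [-1.19  2.03] z -103.53166321434954 -98.5048128690775
coupon -98 11 x [ 9.68 10.07] y [-1.55  1.63] z -97.1636116913 -93.33223218073321
coupon -92 17 x [ 9.58 10.15] y [-1.51  1.93] z -91.93318049995084 -86.4047914125252
coupon -86 107 x [-9.47  9.8 ] y [-2.15  2.56] z -85.33224900152672 -80.04247439448677
coupon -80 1 x [4.4 4.4] y [1.2 1.2] z -79.14287220159882 -79.14287220159882
jaw y -6.0 17 50.97591768812137 -6.935966031227203 7.371967684532896
jaw y -5.0 25 51.63179310761217 -6.601295797519095 10.438135397847986
jaw y -4.0 21 51.745257693203285 -6.758765022285829 10.628521525754941
jaw y -3.0 14 51.604419958773065 0.2593912711835377 10.451045317938384
jaw y -2.0 9 49.88661693807467 5.0955014081614225 10.377339705157569
jaw y -1.0 18 47.659068912982605 4.179988894125964 10.674400696942634
jaw y 3.0 21 46.29452834443424 -0.05515452630896112 10.586350017213938
jaw y 4.0 34 48.14235228962124 -7.972650222502531 10.623772788756414
jaw y 5.0 23 49.984317707085665 -7.113658213564129 10.61922950910086
jaw y 6.0 22 51.75316367630816 -6.680317732274167 10.574094277584768
jaw y 7.0 33 51.62212902683294 -7.033758667748633 10.377661139335633
jaw y 8.0 29 51.133051799767685 -9.217119991537535 9.04533584296663
```

View pics/c21.png

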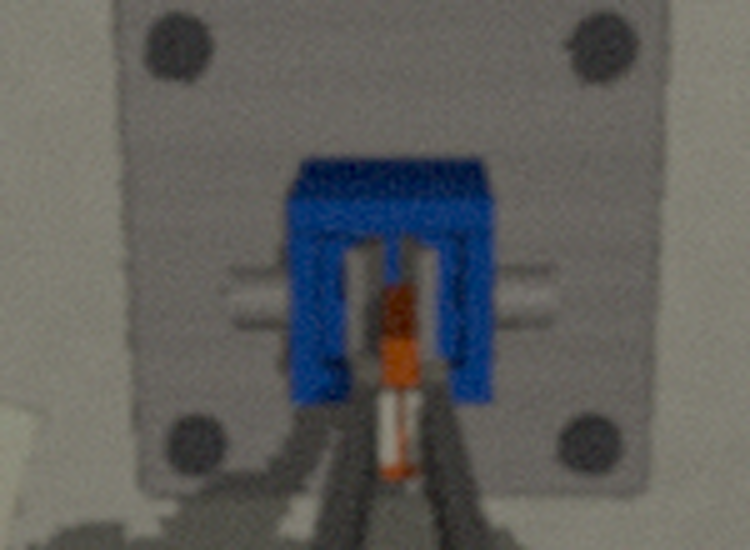

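>>> step_arm([
  [[0.276,0.2,1.7,0,0,0,0],[0.276,0,0,-4,0,0,0],[0.276,0,0,-5,0,0,0],[0.276,0,0,-3,0,0,0],[0.276,0,0,0,0,0,0],[0.276,0,0,0,0,0,0]],
])

```text
clock: 16.37
eef_pos: [493.5, -352.5, 168.9]
tool_rot: [-3.141, 0.001, 0.116]
force: [-0.0, 0.3, -0.2]
width: 24.2
```

```bash

python3 - <<'E'
from h import *
np.set_printoptions(precision=2,suppress=True)
snap("wrist","w15"); crop("w15",170,120,320,230,5,"c22"); clipview("w15")
E
```

```text
[ 493.66 -352.61  169.13] 0.11570974966618519 [ 0.13 -0.6  -0.68] 23.946028437511455
coupon -110 10 x [9.42 9.8 ] y [-1.44  1.92] z -107.30792579456653 -104.30800806203538
coupon -104 11 x [9.29 9.83] y [-1.42  2.2 ] z -103.79422962163154 -98.39145294694143
coupon -98 14 x [9.23 9.93] y [-1.39  2.14] z -97.85054147707508 -92.02631549586182
coupon -92 14 x [ 9.59 10.05] y [-1.36  2.1 ] z -91.91696392841001 -86.275720352563
coupon -86 108 x [-9.48  9.77] y [-2.01  2.71] z -85.88858847383162 -80.37157322120804
jaw y -8.0 10 50.76904323360465 -7.222928962756211 0.7518613635800931
jaw y -7.0 30 51.159564144800726 -3.060655179723353 10.25519744813104
jaw y -6.0 18 51.72441676248087 -2.7423753256697374 10.70299573157779
jaw y -5.0 19 51.67118768629459 -2.7865805492140967 10.560883794446076
jaw y -4.0 36 49.80235236927439 -3.2090029069201034 10.56291320491033
jaw y -3.0 8 46.66985990264115 3.2374889726685723 10.476690715246969
jaw y 1.0 6 45.8089958012409 6.876518652856599 10.599614838312178
jaw y 2.0 5 47.86512771895568 7.463359832620918 10.413619325687556
jaw y 3.0 25 50.30408693466269 -3.2081069416964594 10.523177583533343
jaw y 4.0 19 51.84799791760399 -2.941681766782694 10.367511534288314
jaw y 5.0 18 51.4194749944146 -2.9414617600955286 10.41239053053498
jaw y 6.0 20 51.1904620710398 -3.1887031441992337 10.166063034018357
jaw y 7.0 5 50.79058373148962 3.435967915868939 6.664157551628365
```

View pics/c22.png

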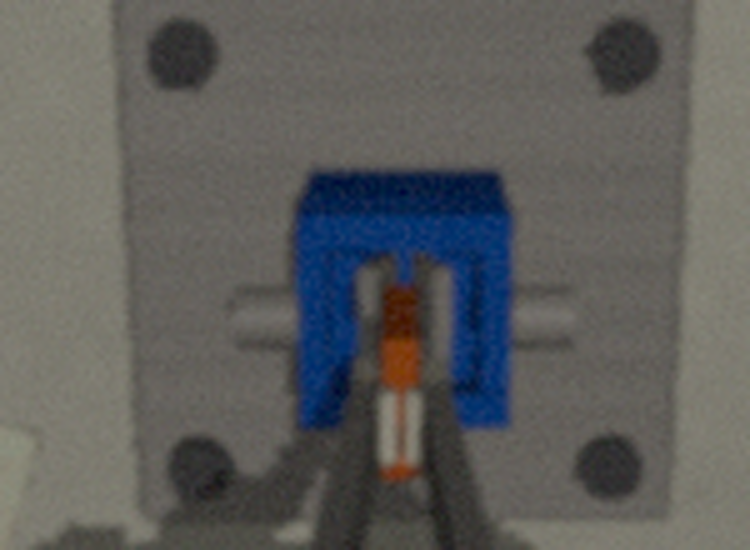

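>>> step_arm([
  [[0.276,0.4,-0.4,0,0,0,0],[0.276,0,0,-2,0,0,0],[0.276,0,0,-2,0,0,0],[0.276,0,0,-1,0,0,0],[0.276,0,0,-1,0,0,0],[0.276,0,0,-1,0,0,0],[0.276,0,0,0,0,0,0]],
])

```text
clock: 17.0
eef_pos: [494.0, -352.9, 162.1]
tool_rot: [-3.141, 0.0, 0.116]
force: [-0.1, 0.1, -1.1]
width: 24.4
```

>>> step_arm([
  [[0.276,0,0,-1,0,0,0],[0.276,0,0,0,0,0,0]],
])

```text
clock: 17.17
eef_pos: [494.1, -353.0, 161.2]
tool_rot: [-3.141, 0.0, 0.116]
force: [0.4, 0.8, -0.8]
width: 24.1
```

>>> step_arm([
  [[0.276,0,0,-1,0,0,0],[0.276,0,0,0,0,0,0]],
])

```text
clock: 17.33
eef_pos: [494.1, -353.0, 160.2]
tool_rot: [-3.142, 0.0, 0.116]
force: [-0.4, 0.8, -0.8]
width: 24.3
```

>>> step_arm([
  [[0.276,0,0,-1,0,0,0],[0.276,0,0,0,0,0,0]],
])

```text
clock: 17.5
eef_pos: [494.3, -353.1, 159.5]
tool_rot: [3.141, -0.0, 0.116]
force: [-0.2, -0.6, 1.2]
width: 24.6
```

Contact with the jaws at TCP z ≈ 159.5; lateral forces are small. Continuing down in 1 mm steps.

>>> step_arm([
  [[0.276,0,0,-1,0,0,0],[0.276,0,0,0,0,0,0]],
])

```text
clock: 17.67
eef_pos: [494.4, -353.1, 158.6]
tool_rot: [3.141, -0.001, 0.116]
force: [-0.8, 1.0, 1.6]
width: 24.4
```

>>> step_arm([
  [[0.276,0,0,-1,0,0,0],[0.276,0,0,0,0,0,0]],
])

```text
clock: 17.83
eef_pos: [494.5, -353.1, 157.7]
tool_rot: [3.141, -0.001, 0.116]
force: [0.2, 0.3, 3.6]
width: 24.5
```

>>> step_arm([
  [[0.276,0,0,-1,0,0,0],[0.276,0,0,0,0,0,0]],
])

```text
clock: 18.0
eef_pos: [494.4, -353.0, 156.2]
tool_rot: [3.141, -0.001, 0.116]
force: [-0.1, -0.1, 1.4]
width: 24.1
```

>>> step_arm([
  [[0.276,0,0,-1,0,0,0],[0.276,0,0,0,0,0,0]],
])

```text
clock: 18.17
eef_pos: [494.3, -353.0, 155.1]
tool_rot: [3.142, -0.0, 0.116]
force: [0.3, 0.0, 1.1]
width: 23.9
```

>>> step_arm([
  [[0.276,0,0,-1,0,0,0],[0.276,0,0,0,0,0,0]],
])

```text
clock: 18.33
eef_pos: [494.2, -353.0, 154.1]
tool_rot: [-3.142, 0.0, 0.116]
force: [0.4, -0.1, 1.0]
width: 24.3
```

>>> step_arm([
  [[0.276,0,0,-1,0,0,0],[0.276,0,0,0,0,0,0]],
])

```text
clock: 18.5
eef_pos: [494.1, -353.0, 153.1]
tool_rot: [-3.142, 0.0, 0.116]
force: [0.5, -0.3, 0.4]
width: 24.2
```

>>> step_arm([
  [[0.276,0,0,-1,0,0,0],[0.276,0,0,0,0,0,0]],
])

```text
clock: 18.67
eef_pos: [494.0, -353.0, 152.1]
tool_rot: [-3.141, 0.0, 0.116]
force: [0.6, -0.2, 0.5]
width: 24.2
```

>>> step_arm([
  [[0.276,0,0,-1,0,0,0],[0.276,0,0,0,0,0,0]],
])

```text
clock: 18.83
eef_pos: [494.1, -353.0, 151.3]
tool_rot: [3.142, 0.0, 0.116]
force: [-0.1, -0.1, 0.9]
width: 24.7
```

>>> step_arm([
  [[0.276,0,0,-0.7,0,0,0],[0.276,0,0,0,0,0,0]],
])

```text
clock: 19.0
eef_pos: [494.1, -353.1, 151.0]
tool_rot: [3.141, -0.0, 0.116]
force: [-0.1, 0.5, 5.3]
width: 24.1
```

>>> step_arm([
  [[0.276,0,0,-0.7,0,0,0],[0.276,0,0,0,0,0,0]],
])

```text
clock: 19.17
eef_pos: [494.2, -353.1, 150.5]
tool_rot: [3.141, -0.0, 0.116]
force: [-0.6, 0.6, 6.0]
width: 24.7
```

>>> step_arm([
  [[0.276,0,0,-0.7,0,0,0],[0.276,0,0,0,0,0,0]],
])

```text
clock: 19.33
eef_pos: [494.3, -353.1, 150.0]
tool_rot: [3.141, -0.001, 0.116]
force: [-0.5, 1.2, 6.8]
width: 24.4
```

>>> step_arm([
  [[0.276,0,0,-0.5,0,0,0],[0.276,0,0,0,0,0,0]],
])

```text
clock: 19.5
eef_pos: [494.3, -353.1, 149.5]
tool_rot: [3.141, -0.001, 0.116]
force: [-1.7, 0.1, 6.5]
width: 23.9
```

>>> step_arm([
  [[0.276,0,0,-0.5,0,0,0],[0.276,0,0,0,0,0,0]],
])

```text
clock: 19.67
eef_pos: [494.4, -353.1, 149.1]
tool_rot: [3.141, -0.001, 0.116]
force: [-0.3, 0.4, 8.0]
width: 24.1
```

>>> step_arm([
  [[0.276,0,0,-0.5,0,0,0],[0.276,0,0,0,0,0,0]],
])

```text
clock: 19.83
eef_pos: [494.5, -353.2, 149.0]
tool_rot: [3.141, -0.001, 0.116]
force: [-0.9, 0.9, 9.8]
width: 24.5
```

>>> step_arm([
  [[0.276,0,0,-0.5,0,0,0],[0.276,0,0,0,0,0,0]],
])

```text
clock: 20.0
eef_pos: [494.5, -353.2, 148.9]
tool_rot: [3.141, -0.001, 0.116]
force: [-1.9, 1.8, 13.5]
width: 24.6
```

```bash

python3 - <<'E'
from h import *
np.set_printoptions(precision=2,suppress=True)
snap("wrist","w16"); crop("w16",190,140,310,230,6,"c23"); clipview("w16")
E
```

```text
[ 494.52 -353.24  148.94] 0.11571059279918372 [-1.29  2.46 12.35] 24.414636957464623
coupon -110 5 x [9.02 9.45] y [-0.95  1.87] z -107.88075443866879 -104.00444028950773
coupon -104 17 x [1.85 9.65] y [-2.42  1.4 ] z -103.72438296714171 -98.20356766064131
coupon -98 14 x [7.22 9.75] y [-1.87  1.93] z -97.31475023792909 -92.10047914805202
coupon -92 19 x [3.35 9.71] y [-2.29  1.96] z -91.99296835551309 -86.0220955646389
coupon -86 58 x [-9.88  9.55] y [-1.55  2.5 ] z -85.9425207662843 -80.04989028613508
coupon -80 56 x [-9.58  9.17] y [-1.53  2.47] z -79.99392323988152 -78.72074669008312
jaw y -8.0 18 50.93340061951143 -4.3033527859636855 9.43641842897776
jaw y -7.0 16 51.48688771127968 -0.793167223374519 9.834708943891979
jaw y -6.0 21 51.83333754773754 2.738249997362334 9.901217857073652
jaw y -5.0 12 50.130381951529145 2.4221739797832385 9.627756139022354
jaw y -4.0 23 48.20638962387024 1.8147968848188931 9.991940646974308
jaw y -3.0 5 45.93929008375764 -17.75690328655424 9.809986485184112
jaw y 3.0 13 46.11162449536981 -17.839655818845834 9.884483180614536
jaw y 4.0 24 47.99725929600679 1.3970509586712996 9.713347344098642
jaw y 5.0 12 50.165009196527265 2.8988348921777063 10.137942248614731
jaw y 6.0 19 51.58631134214484 3.0503791585342133 9.89739437256213
jaw y 7.0 17 51.42801457197163 -0.8041860911128632 9.586415408253284
jaw y 8.0 20 51.177560690647 -4.622465563547894 9.485827627784923
```

View pics/c23.png

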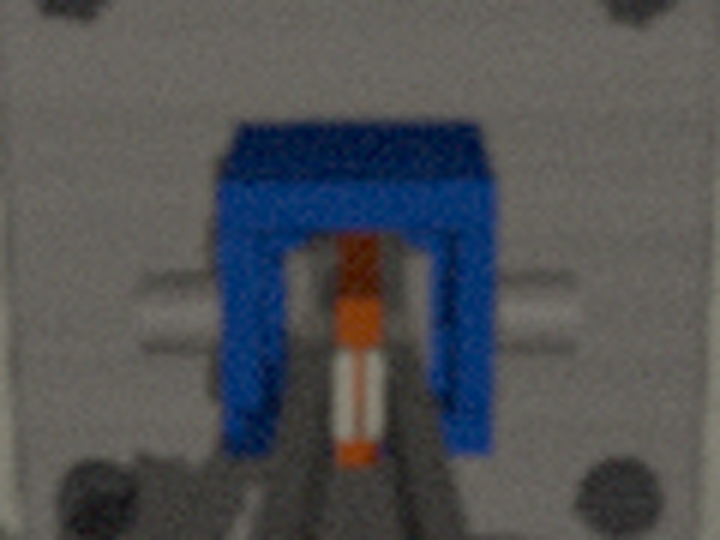

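>>> step_arm([
  [[0.276,0,0,0.2,0,0,0],[0.276,0,0,0,0,0,0]],
])

```text
clock: 20.22
eef_pos: [494.5, -353.2, 148.9]
tool_rot: [3.141, -0.001, 0.116]
force: [-1.2, 1.7, 11.3]
width: 24.4
```

>>> step_arm([
  [[0.276,0,0,0,0,0,0],[0.276,0,0,0,0,0,0]],
])

```text
clock: 20.38
eef_pos: [494.5, -353.2, 148.9]
tool_rot: [3.141, -0.001, 0.116]
force: [-1.9, 1.1, 11.4]
width: 24.0
```

>>> step_arm([
  [[0.276,0,0,1,0,0,0],[0.276,0,0,0,0,0,0]],
])

```text
clock: 20.55
eef_pos: [494.3, -353.1, 149.0]
tool_rot: [3.141, -0.001, 0.116]
force: [1.3, 0.4, 7.5]
width: 24.4
```

>>> step_arm([
  [[0.276,0,0,1,0,0,0],[0.276,0,0,0,0,0,0]],
])

```text
clock: 20.72
eef_pos: [494.2, -352.9, 149.2]
tool_rot: [-3.142, -0.0, 0.116]
force: [0.6, 0.2, 1.0]
width: 24.2
```

>>> step_arm([
  [[0.285,0,0,0,0,0,0],[0.295,0,0,0,0,0,0],[0.305,0,0,0,0,0,0],[0.315,0,0,0,0,0,0],[0.322,0,0,0,0,0,0],[0.322,0,0,0,0,0,0]],
])

```text
clock: 21.22
eef_pos: [493.7, -353.0, 149.1]
tool_rot: [-3.141, 0.001, 0.116]
force: [-0.3, -0.3, 0.3]
width: 27.5
```

```bash

python3 - <<'E'
from h import *
np.set_printoptions(precision=2,suppress=True)
snap("wrist","w17"); crop("w17",190,140,310,230,6,"c24")
s=ctrl.read_state();print(s["eef_pos"],s["force"],s["width"]);tips("w17",s["eef_pos"],.116,70)
E
```

```text
[ 493.8  -353.02  149.18] [-0.19 -0.22 -0.69] 27.76834019274641
coupon top n 215 lo [ -9.24  -2.12 -81.18] hi [  9.97   2.59 -79.07] mean [  0.64   0.08 -80.14]
-96 1 15 x [ 3.91 10.01] y [ 2.32 10.17] zmin -95.74759535448631
-96 -1 13 x [3.9  9.98] y [-9.25 -2.18] zmin -95.87208816961524
-90 1 18 x [3.76 9.82] y [ 2.3  10.29] zmin -89.26950140799806
-90 -1 11 x [3.8  4.39] y [-9.11 -6.3 ] zmin -89.03709256856811
-80 1 58 x [-5.7   4.86] y [4.55 9.39] zmin -79.68189170441761
-80 -1 60 x [-5.9   4.76] y [-8.23 -3.44] zmin -79.68268045121738
-66 1 38 x [-5.74  4.9 ] y [ 6.72 10.42] zmin -65.86935070506134
-66 -1 24 x [4.26 4.89] y [-9.97 -6.28] zmin -65.86171480028531
-56 1 43 x [-5.19  4.79] y [ 7.03 10.59] zmin -55.93725405460495
-56 -1 24 x [3.48 4.89] y [-10.18  -6.62] zmin -55.66921021145855
-10 1 135 x [-3.77  8.74] y [ 8.32 13.87] zmin -9.828294742308003
-10 -1 127 x [-4.35  9.37] y [-13.71  -8.02] zmin -9.986801746407735
```

View pics/c24.png

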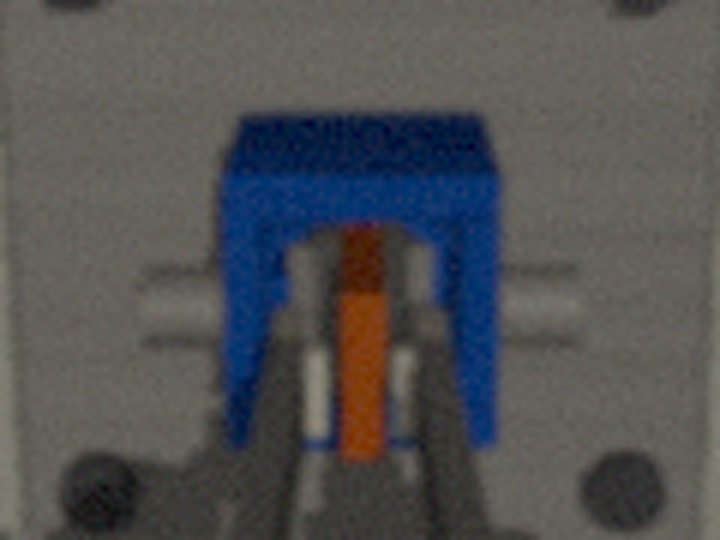

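>>> step_arm([
  [[0.322,0,0,5,0,0,0],[0.322,0,0,10,0,0,0],[0.322,0,0,15,0,0,0],[0.322,0,0,15,0,0,0],[0.322,0,0,15,0,0,0],[0.322,0,0,10,0,0,0],[0.322,0,0,5,0,0,0]],
])

```text
clock: 21.85
eef_pos: [494.9, -353.6, 226.7]
tool_rot: [3.139, -0.003, 0.116]
force: [0.4, -1.0, -0.4]
width: 27.2
```

```bash

python3 - <<'E'
from h import *
np.set_printoptions(precision=2,suppress=True)
im,d=snap("wrist","w18"); crop("w18",170,120,320,230,5,"c25")
s=ctrl.read_state();print(s["eef_pos"])
z=load("w18");P=cloud(z);i=im.astype(int);m=(i[...,0]>i[...,1]+30)&(i[...,0]>i[...,2]+30)
q=P[m];q=q[(q[:,2]>50)];k=q[q[:,2]>q[:,2].max()-4];print(len(k),k.mean(0),k.min(0),k.max(0))
E
```

```text
[ 494.96 -353.65  226.82]
1 [ 569.87 -344.83  360.63] [ 569.87 -344.83  360.63] [ 569.87 -344.83  360.63]
```

View pics/c25.png

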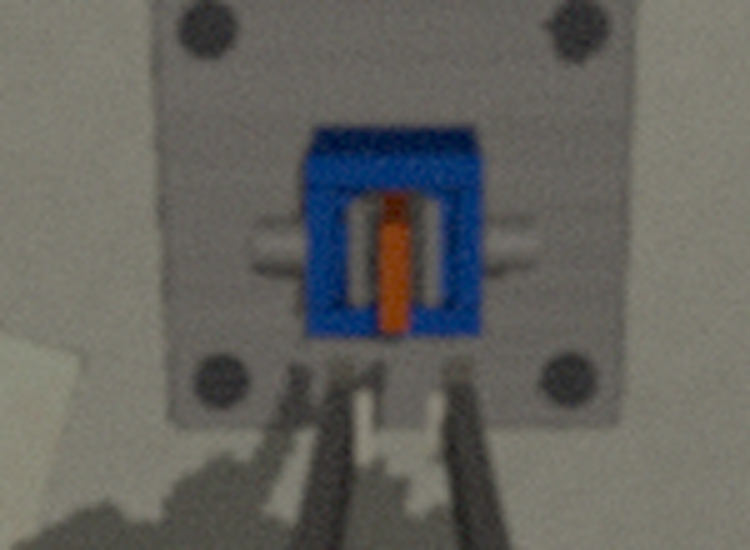

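```bash

python3 - <<'E'
from h import *
np.set_printoptions(precision=2,suppress=True)
z=load("w18");P=cloud(z);i=z["im"].astype(int);m=(i[...,0]>i[...,1]+30)&(i[...,0]>i[...,2]+30)
q=P[m];q=q[(q[:,2]>50)&(q[:,2]<100)];k=q[q[:,2]>66];print(len(k),k.mean(0),k.min(0),k.max(0))
E
```

```text
130 [ 494.37 -352.82   69.02] [ 484.33 -356.06   66.91] [ 504.03 -349.53   70.98]
```

>>> step_arm([
  [[0.322,-1,10,1,0,0,0],[0.322,-1,22,1,0,0,0],[0.322,-1.4,32,1,0,0,0],[0.322,-1.4,34,0,0,0,0],[0.322,-1.4,34,0,0,0,0],[0.322,-1.4,34,0,0,0,0],[0.322,-1.4,34,0,0,0,0],[0.322,-1.4,34,0,0,0,0],[0.322,-1.4,34,0,0,0,0],[0.322,-1.4,34,0,0,0,0]],
])

```text
clock: 22.73
eef_pos: [479.4, -48.7, 226.7]
tool_rot: [-3.141, 0.002, 0.116]
force: [0.5, 0.2, -1.3]
width: 27.4
```

>>> step_arm([
  [[0.322,-1.4,34,0,0,0,0],[0.322,-1.4,34,0,0,0,0],[0.322,-1.4,34,0,0,0,0],[0.322,-1.4,34,0,0,0,0],[0.322,-1.4,34,0,0,0,0],[0.322,-1.4,34,0,0,0,0],[0.322,-1.4,34,0,0,0,0],[0.322,-1.4,34,0,0,0,0],[0.322,-1.4,34,0,0,0,0],[0.322,-1.4,28,0,0,0,0]],
])

```text
clock: 23.57
eef_pos: [464.9, 286.0, 226.6]
tool_rot: [-3.141, 0.002, 0.118]
force: [0.9, 1.0, 0.4]
width: 27.5
```

>>> step_arm([
  [[0.322,-1,20,0,0,0,0],[0.322,0,10,0,0,0,0],[0.322,0,0,0,0,0,0],[0.322,0,0,0,0,0,0],[0.322,0,0,0,0,0,0],[0.322,0,0,0,0,0,0],[0.322,0,0,0,0,0,0]],
])

```text
clock: 24.15
eef_pos: [466.3, 311.3, 227.5]
tool_rot: [3.141, 0.0, 0.113]
force: [0.1, 0.6, -0.6]
width: 28.0
```

>>> step_arm([
  [[0.322,-0.5,8,0,0,0,0.004],[0.322,-0.5,7,0,0,0,0],[0.322,0,3,0,0,0,0],[0.322,0,0,0,0,0,0],[0.322,0,0,0,0,0,0],[0.322,0,0,0,0,0,0],[0.322,0,0,0,0,0,0],[0.322,0,0,0,0,0,0]],
])

```text
clock: 24.82
eef_pos: [465.0, 330.7, 227.4]
tool_rot: [3.141, -0.0, 0.119]
force: [-0.5, -0.0, -0.9]
width: 27.3
```

```bash

python3 - <<'E'
from h import *
np.set_printoptions(precision=2,suppress=True)
im,d=snap("wrist","w19"); crop("w19",170,100,320,210,5,"c26")
s=ctrl.read_state();print(s["eef_pos"],s["tool_rot"]);ex,ey=tips("w19",s["eef_pos"],s["tool_rot"][2],0)
T=np.array(s["eef_pos"]);z=load("w19");P=cloud(z);Q=(P-T)@np.stack([ex,ey,[0,0,1]]).T
h=P[...,2]
m=(abs(h-69)<2.5)&(abs(Q[...,0])<45)&(abs(Q[...,1])<45)&(z["d"]>0)
print("top rim",np.percentile(Q[m],[1,99],axis=0))
f=(h<60)&(h>4)&(abs(Q[...,0])<45)&(abs(Q[...,1])<45)
# well: rows of stand top: for x band, y gaps
for xb in range(-24,24,4):
    k=Q[m&(Q[...,0]>=xb)&(Q[...,0]<xb+4)][:,1]
    if len(k)>4:
        k=np.sort(k); g=np.diff(k); j=np.argmax(g); print(xb,len(k),k[0],k[-1],"gap",k[j],k[j+1])
E
```

```text
[464.99 330.78 227.43] [ 3.14 -0.    0.12]
-96 1 10 x [3.94 4.44] y [ 6.77 10.11] zmin -93.65755436212444
-96 -1 8 x [3.9  4.61] y [-9.46 -6.56] zmin -93.89218962387497
-90 1 15 x [3.82 4.55] y [ 6.61 10.12] zmin -89.38661693284638
-90 -1 15 x [3.59 4.59] y [-9.63 -6.42] zmin -89.77981646752676
-80 1 50 x [-5.5   4.98] y [4.41 8.72] zmin -79.7847588594966
-80 -1 58 x [-5.51  4.98] y [-9.06 -4.23] zmin -79.69827402093753
-66 1 33 x [-4.04  5.01] y [ 6.54 10.25] zmin -65.36190449053038
-66 -1 24 x [-4.59  5.18] y [-9.8  -6.42] zmin -65.32060879106209
-56 1 42 x [-4.63  4.94] y [ 6.82 10.44] zmin -55.89660158563143
-56 -1 38 x [-5.04  4.96] y [-10.37  -6.73] zmin -55.97082084651922
-10 1 127 x [-4.43  9.13] y [ 8.14 13.77] zmin -9.962256612155358
-10 -1 126 x [-4.24  9.27] y [-13.79  -8.17] zmin -9.908320892035078
top rim [[ -20.49  -29.55 -160.63]
 [  19.18   29.03 -156.8 ]]
-24 51 -28.830819902285434 29.031293211211015 gap -13.994440435269086 -7.606570795318997
-20 219 -29.550985957934227 29.133173190468437 gap 7.972305549132202 13.439788308171225
-16 266 -29.47280354178724 28.92544952350888 gap 4.2975898774905135 5.205179457354719
-12 241 -30.214188101050343 28.90151288575095 gap -9.336559014772877 -8.41296226792761
-8 117 -30.18672661251102 29.662034252375523 gap -18.2722041193389 17.77689121552862
-4 115 -30.053656536174202 29.49453754962733 gap -18.27526415402531 17.795266096716848
0 114 -29.880962310905637 29.418579436311003 gap -18.131738362625594 18.467020254577264
4 139 -29.73721082654101 29.229165804427765 gap -18.117121353370575 2.4269412167278404
8 270 -29.645375319016424 29.123858973750526 gap -1.14022940607542 -0.2553430563927474
12 321 -29.472715855471826 29.05232059272591 gap -2.023056518282456 -1.1409473241370025
16 265 -29.44487031967828 29.96949915400064 gap 28.89684350621674 29.96949915400064
```

View pics/c26.png

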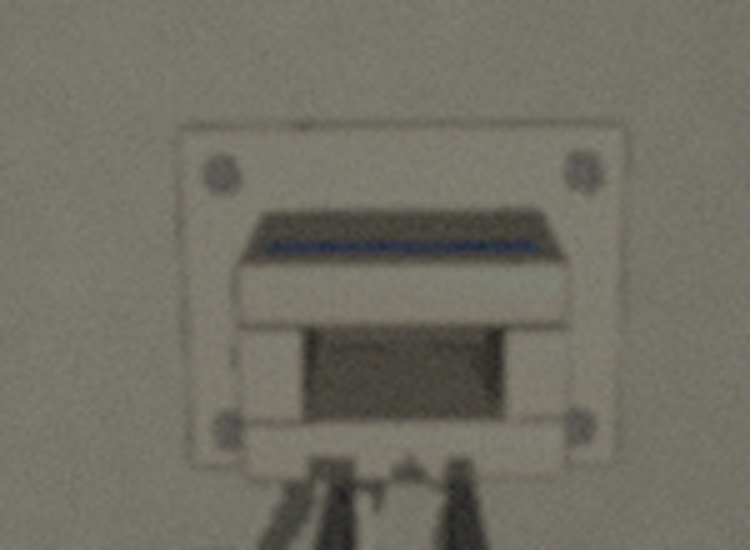

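>>> step_arm([
  [[0.322,-0.4,0,-5,0,0,0],[0.322,0,0,-12,0,0,0],[0.322,0,0,-15,0,0,0],[0.322,0,0,-8,0,0,0],[0.322,0,0,0,0,0,0],[0.322,0,0,0,0,0,0]],
])

```text
clock: 25.37
eef_pos: [464.3, 330.8, 187.0]
tool_rot: [3.141, 0.001, 0.12]
force: [0.4, -0.6, -0.7]
width: 27.4
```

```bash

python3 - <<'E'
from h import *
np.set_printoptions(precision=2,suppress=True)
im,d=snap("wrist","w20")
s=ctrl.read_state();print(s["eef_pos"],s["tool_rot"]);ex,ey=tips("w20",s["eef_pos"],s["tool_rot"][2],0)
T=np.array(s["eef_pos"]);z=load("w20");P=cloud(z);Q=(P-T)@np.stack([ex,ey,[0,0,1]]).T
h=P[...,2]
m=(abs(h-69)<2.5)&(abs(Q[...,0])<45)&(abs(Q[...,1])<45)&(z["d"]>0)
print("top rim",np.percentile(Q[m],[1,99],axis=0))
E
```

```text
[464.75 331.14 187.65] [-3.14 -0.    0.12]
-96 1 12 x [3.25 3.96] y [ 6.53 10.05] zmin -94.27505103124238
-96 -1 10 x [3.3  3.83] y [-9.66 -6.8 ] zmin -94.0625673193682
-90 1 15 x [3.05 3.86] y [6.39 9.86] zmin -89.77588026015647
-90 -1 15 x [3.08 4.09] y [-9.85 -6.65] zmin -89.64335822079094
-80 1 57 x [-5.95  4.26] y [4.17 9.04] zmin -79.68466806461704
-80 -1 58 x [-5.97  4.27] y [-9.28 -4.46] zmin -79.5639099211996
-66 1 37 x [-4.53  4.52] y [ 6.31 10.04] zmin -65.84501542508808
-66 -1 34 x [-3.96  4.78] y [-10.33  -6.61] zmin -65.96165666037932
-56 1 40 x [-5.6   4.58] y [ 6.61 10.3 ] zmin -55.77183494215336
-56 -1 38 x [-5.12  4.47] y [-10.45  -6.94] zmin -55.880137289691675
-10 1 137 x [-4.42  9.39] y [ 7.93 13.69] zmin -9.851312317967768
-10 -1 140 x [-4.35  8.12] y [-13.93  -8.4 ] zmin -9.861114795272186
top rim [[ -20.35  -29.98 -120.73]
 [  19.44   28.85 -117.16]]
```

>>> step_arm([
  [[0.322,0.3,-0.5,-6,0,0,0],[0.322,0,0,-12,0,0,0],[0.322,0,0,-15,0,0,0],[0.322,0,0,-15,0,0,0],[0.322,0,0,-15,0,0,0],[0.322,0,0,-10,0,0,0],[0.322,0,0,-5,0,0,0],[0.322,0,0,0,0,0,0],[0.322,0,0,0,0,0,0]],
])

```text
clock: 26.17
eef_pos: [465.1, 330.7, 109.7]
tool_rot: [-3.141, -0.001, 0.12]
force: [0.8, -0.7, -1.1]
width: 27.5
```

>>> step_arm([
  [[0.322,0,0,-3,0,0,0],[0.322,0,0,-1.5,0,0,0],[0.322,0,0,0,0,0,0],[0.322,0,0,0,0,0,0]],
])

```text
clock: 26.5
eef_pos: [464.9, 330.6, 105.2]
tool_rot: [-3.141, -0.0, 0.12]
force: [0.3, -0.2, -0.5]
width: 27.0
```

>>> step_arm([
  [[0.322,0,0,-1.5,0,0,0],[0.322,0,0,-1,0,0,0],[0.322,0,0,0,0,0,0],[0.322,0,0,0,0,0,0]],
])

```text
clock: 26.83
eef_pos: [464.8, 330.5, 102.3]
tool_rot: [3.141, 0.0, 0.12]
force: [0.5, -0.2, -0.8]
width: 27.6
```

>>> step_arm([
  [[0.322,0,0,-0.7,0,0,0],[0.322,0,0,0,0,0,0]],
])

```text
clock: 27.0
eef_pos: [464.8, 330.5, 101.6]
tool_rot: [3.142, 0.0, 0.12]
force: [0.0, -0.0, -0.6]
width: 27.3
```

>>> step_arm([
  [[0.322,0,0,-0.7,0,0,0],[0.322,0,0,0,0,0,0]],
])

```text
clock: 27.17
eef_pos: [465.0, 330.6, 101.1]
tool_rot: [-3.141, -0.0, 0.12]
force: [0.5, -0.3, -1.0]
width: 27.9
```

>>> step_arm([
  [[0.322,0,0,-0.7,0,0,0],[0.322,0,0,0,0,0,0]],
])

```text
clock: 27.33
eef_pos: [465.4, 330.9, 100.9]
tool_rot: [-3.141, -0.001, 0.12]
force: [-0.2, 0.1, 3.5]
width: 27.9
```

>>> step_arm([
  [[0.33,0,0,0,0,0,0],[0.34,0,0,0,0,0,0],[0.36,0,0,0,0,0,0],[0.4,0,0,0,0,0,0],[0.5,0,0,0,0,0,0],[0.6,0,0,0,0,0,0],[0.6,0,0,0,0,0,0]],
])

```text
clock: 27.92
eef_pos: [464.6, 330.4, 100.0]
tool_rot: [3.141, 0.0, 0.12]
force: [0.1, -0.5, -0.5]
width: 51.1
```

```bash

python3 - <<'E'
from h import *
im,d=snap("wrist","w21")
E
```

```text
(no output)
```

View pics/w21.png

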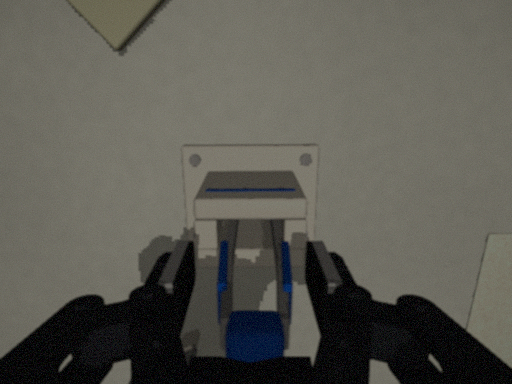

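Tongs stand free between the open fingers (bow at about (255,335)). Backing off upward.

>>> step_arm([
  [[0.6,0,0,8,0,0,0],[0.6,0,0,15,0,0,0],[0.6,0,0,20,0,0,0],[0.6,0,0,25,0,0,0],[0.6,0,0,30,0,0,0],[0.6,0,0,30,0,0,0],[0.6,0,0,30,0,0,0],[0.6,0,0,20,0,0,0],[0.6,0,0,0,0,0,0]],
])

```text
clock: 28.72
eef_pos: [466.9, 332.1, 283.8]
tool_rot: [-3.137, -0.008, 0.12]
force: [0.7, 0.1, -0.2]
width: 51.3
```

>>> step_arm([
  [[0.6,0,-20,0,0,0,0],[0.6,0,-35,0,0,0,0],[0.6,0,-35,0,0,0,0],[0.6,0,-35,0,0,0,0],[0.6,0,-25,0,0,0,0],[0.6,0,0,0,0,0,0],[0.6,0,0,0,0,0,0],[0.6,0,0,0,0,0,0]],
])

```text
clock: 29.38
eef_pos: [464.7, 181.2, 278.3]
tool_rot: [-3.141, -0.0, 0.12]
force: [-0.2, 0.9, 0.2]
width: 51.4
```

```bash

python3 - <<'E'
from h import *
snap("scene","s22");snap("top","t22")
im=cv2.imread("pics/s22.png");a=cv2.resize(im[110:240,330:430],None,fx=4,fy=4);b=cv2.resize(im[150:240,110:210],None,fx=4,fy=4);b=cv2.copyMakeBorder(b,0,a.shape[0]-b.shape[0],0,0,cv2.BORDER_CONSTANT);cv2.imwrite("pics/c30.png",np.hstack([b,a]))
crop("t22",130,150,400,240,2.9,"c31")
np.set_printoptions(precision=1,suppress=True)
for t0,t1 in(("top0","t22"),("scene0","s22")):
  for tag in(t0,t1):
    z=load(tag);P=cloud(z);i=z["im"].astype(int)
    m=(i[...,2]>i[...,0]+40)&(i[...,2]>60)&(abs(P[...,0]-465)<20)&(abs(P[...,1]-330)<20)&(P[...,2]>143)
    print(tag,"bow",m.sum(),P[m].mean(0))
    m=(i[...,0]>i[...,1]+35)&(abs(P[...,0]-494)<25)&(abs(P[...,1]+353)<25)&(P[...,2]>40)
    if m.sum(): print(tag,"coupon",m.sum(),P[m].mean(0),P[m].max(0))
E
```

```text
top0 bow 29 [464.  328.5 153.7]
t22 bow 0 [nan nan nan]
t22 coupon 14 [ 492.  -354.9   64.1] [ 500.  -349.7   71.7]
scene0 bow 38 [468.1 329.7 151.7]
s22 bow 39 [468.6 326.7 151.7]
s22 coupon 17 [ 500.1 -352.5   64.2] [ 505.1 -349.8   71.7]<stdin>:10: RuntimeWarning: Mean of empty slice.
  ret = um.true_divide(
```

View pics/c30.png

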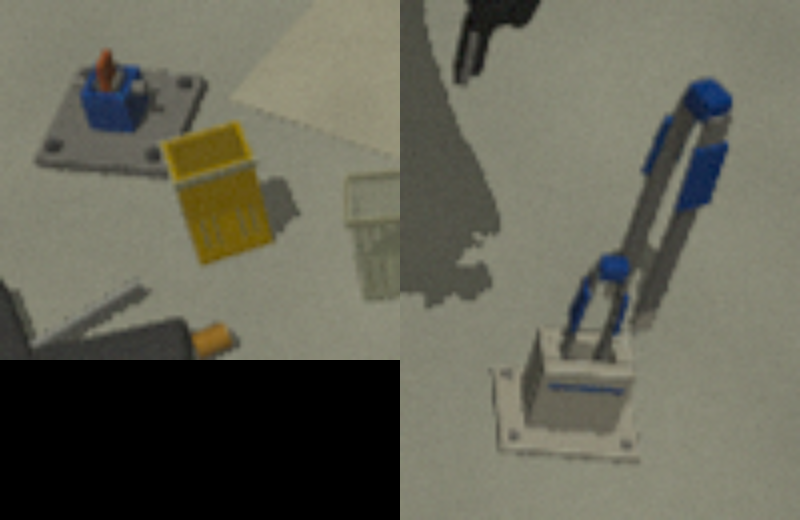

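View pics/c31.png

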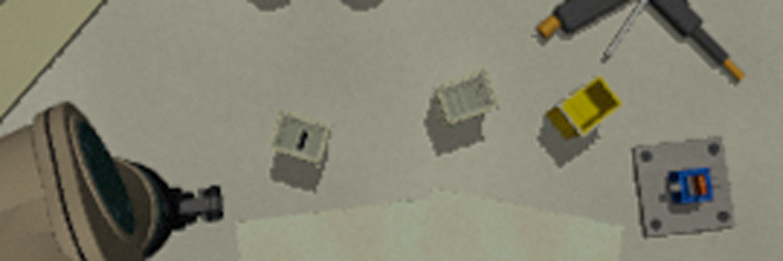

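View pics/s22.png

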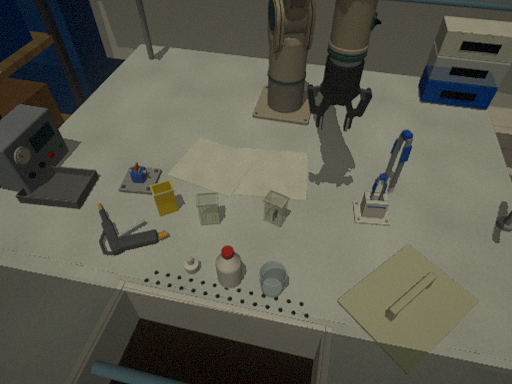

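```bash
python3 -c "
from cell import ctrl
print(ctrl.finish_job())"
```

```text
the job is handed in; nothing more can be done
None
```

The copper coupon is in the blow-off clip and the tongs are back in their stand. I handed the job in at about 29.5 s of the 72 s, and no verdict came back.

- **Taking the coupon:** I took the small tongs by their plates and closed them on the coupon in its basket. The tip force came to about 4 N. That is inferred from how far the fingers lagged their command (about 0.8 mm), not measured directly. I then lifted it straight out.
- **Pressing it home:** The jaws gave at a reading of about 4 N, below the 5 to 9 N expected. Seat contact showed at about 5 N and the coupon slipped up between the pads at about 6.5 N. Once the ledges bore on it the push rose, with one reading of 13.5 N. I eased back and held about 11.4 N, then took the push off and let go.
- **Coupon check:** After release the wrist camera put its top edge at 69.0 mm. That camera reads about 1 mm low, so this matches the 70 mm expected when fully home. It is centred within about 0.5 mm of the seat.
- **Tongs check:** They stand free in the well, with the bow at its original height but about 3 mm to one side of where it was, inside the well's play. The overhead camera could not see the bow because the arm was in the way, so this comes from the scene camera only.
- **Everything else:** In the final pictures both baskets, the dark coupon and the bystanders look unmoved by eye, and the gripper is clear of everything.

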